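# Empty the wax cutter's catch tray into the saucepan

### The job

Empty the wax cutter: lift its drop guard by the stay bar's grip and hook the slotted bar's notch on the stud so that the guard hangs there by itself, then draw the catch tray out and put every lump of wax that lies in it into the saucepan, whose lid you lay flat on the bench meanwhile. When all the wax is in the pan, push the tray fully home before you unhook the guard, lower the guard right down and put the lid back so that it sits squarely on the pan; do not shift the small painted board or the plum tin that stand by.

Things in the scene. Friction and masses are not known exactly. Their poses are not given: they have to be found in the camera images.
- wax_cutter: Bench wax cutter, fixed: green housing 140 deep x 200 wide x 150 mm high. Origin on the bench under the housing's middle; its -x axis points out of its front, z up. A clear guard in a yellow frame, 172 mm wide, slides up and down 84 mm ahead of the origin, in front of a dark steel crosshead whose top is 215 mm above the bench.
- stay_grip (a point): Centre of the black upright cylindrical grip (26 mm diameter, 40 mm high) on top of the guard's flat steel stay bar. The bar stands in front of the guard, 93.5 mm ahead of the cutter's origin, its foot pivoted on the guard 228 mm below this point; the pivot axis is the cutter's x, so the grip leans sideways. Guard down, bar upright: 250 mm above the bench. Axes as the cutter's when upright.
- stay_notch (a point): Point of the bar where the stud's centre sits when hooked: the closed upper end of the notch, 114 mm above the bar's pivot, 18 mm from the bar's middle line towards the cutter's -y. To hook: raise the guard to 0.076-0.084, lean the bar about 0.18 rad (grip 40 mm towards the cutter's +y) so that the stud passes under the tooth, then lower about 15 mm until the stud bears the guard.
- stud_mid (a point): Middle of the fixed steel stud (8 mm diameter, along the cutter's x), 201.5 mm above the bench. The bar is threaded on it: a straight slot 12 mm wide runs along the bar's middle line; at its foot, 91 mm above the pivot, it opens towards -y into a notch 12 mm wide, cut 10 mm upwards behind a 6 mm tooth. To unhook: raise at least 12 mm, swing the bar upright, lower.
- guard (a joint): Height of the guard in m: 0 down; the stud stops it at about 0.084 with the bar upright; about 0.063 when hung on its notch. Guard and bar weigh 0.5 kg; let go unhooked, the guard sinks down at some 0.4 m/s. While down it blocks the tray.
- stay_bar (a joint): Lean of the stay bar in rad: 0 upright, positive with its grip leaning to the cutter's +y; about 0.15 when hooked, within 0.04 of 0 while the stud is in the straight slot.
- tray_grip (a point): Centre of the black upright paddle grip of the catch tray (28 mm along the cutter's x, 16 mm thick along its y, 34 mm high, 51 mm its top above the bench); tray home: 155 mm ahead of the cutter's origin.
- tray_floor (a point): Centre of the tray's inner floor, 11.5 mm above the bench; inside 94 mm (cutter's x) x 156 mm (cutter's y), walls 3 mm thick, their top 44.5 mm above the bench. Home: 29 mm ahead of the cutter's origin, under the housing.
- tray (a joint): How far the catch tray is drawn out in m: 0 home, 0.150 fully out (along the cutter's -x). It slides with about 1 N friction and can leave home by only some 3 mm while the guard is down.
- pan_rim (a point): Centre of the rim's plane of the aluminium saucepan (fixed; 82 mm high, 164 mm diameter over the rim, 149 mm inside; long handle level with the rim, pointing away to the left). Set wax fills it up to 31 mm below this point. z up.
- lid_knob (a point): Centre of the black round knob (32 mm diameter, 22 mm high) on the saucepan's loose domed lid: 171 mm diameter, 0.22 kg, z along its axis. It is 42 mm above the flange's underside, which rests on the pan's rim; a skirt 142 mm across reaches 7 mm below the flange. Lid seated: 42 mm above pan_rim; flat on the bench: 49 mm above it.
- wax_cream_mid (a point): Centre of a cream oval lump of wax, 29 x 40 x 19 mm (x, y, height as it first lies), 20 g, at first on the floor of the catch tray under the housing. May be absent (None).
- wax_coral_mid (a point): Centre of a coral-red roundish lump of wax, 31 x 31 x 22 mm (x, y, height as it first lies), 20 g, at first on the floor of the catch tray under the housing. May be absent (None).
- wax_amber_mid (a point): Centre of a small amber lump of wax, 22 x 19 x 15 mm (x, y, height as it first lies), 20 g, at first on the floor of the catch tray under the housing. May be absent (None).
- wax_red_mid (a point): Centre of a second coral-red roundish lump of wax, 31 x 31 x 22 mm (x, y, height as it first lies), 20 g, at first on the floor of the catch tray under the housing. May be absent (None).
- bystander_study (a point): Centre of the bystander small painted board (81 x 96 x 11 mm, orange and green) lying on the bench. Leave it alone.
- bystander_tin (a point): Centre of the bystander small tin of plum wax (58 mm diameter, 50 mm high). Leave it alone.
- clear_bench (a point): A point on the bench top in the middle of a patch that is always clear, beyond the reach of the drawn-out tray: room for the lid.

How it is judged (in metres and radians):
On the way, in this order (a step that is already met when the one before it is completed fails the run):
1. the guard hangs hooked on the stud by its stay bar's notch, let go (value of joint guard above 0.055 m and value of joint stay_bar above 0.1 rad and distance between stay_notch and stud_mid below 0.006 m and contact force between the fingers and stay_bar below 0.5 N), for 0.3 s.
2. the catch tray is drawn out at least 120 mm under the hooked guard (value of joint guard above 0.055 m and value of joint stay_bar above 0.1 rad and distance between stay_notch and stud_mid below 0.006 m and value of joint tray above 0.12 m), for 0.2 s.
3. every lump of wax lies in the saucepan, let go, while the lid lies flat on the bench (horizontal distance between each of wax_cream_mid, wax_coral_mid, wax_amber_mid, wax_red_mid and pan_rim below 0.072 m and z of wax_cream_mid in the frame of pan_rim between -0.04 and 0.012 m and linear speed of each of wax_cream, wax_coral, wax_amber, wax_red below 0.05 m/s and z of wax_coral_mid in the frame of pan_rim between -0.04 and 0.012 m and z of wax_amber_mid in the frame of pan_rim between -0.04 and 0.012 m and z of wax_red_mid in the frame of pan_rim between -0.04 and 0.012 m and contact force between the fingers and wax_cream below 0.2 N and contact force between the fingers and wax_coral below 0.2 N and contact force between the fingers and wax_amber below 0.2 N and contact force between the fingers and wax_red below 0.2 N and height (world z) of lid_knob below 0.058 m and angle between lid_knob's own z axis and vertical below 0.12 rad), for 0.2 s.
4. the tray is pushed fully home while the guard still hangs hooked (value of joint guard above 0.055 m and value of joint stay_bar above 0.1 rad and distance between stay_notch and stud_mid below 0.006 m and value of joint tray below 0.006 m), for 0.2 s.
At the end, for the whole second after the job is handed in: Every lump of wax present lies in the saucepan; the lid sits squarely on it (knob within 7 mm of the pan's axis and 36 to 46 mm above the rim, tilted less than 0.05 rad, at rest); the tray is home within 6 mm; the guard is down within 4 mm (value of joint guard below 0.004 m and value of joint tray below 0.006 m and horizontal distance between lid_knob and pan_rim below 0.007 m and z of lid_knob in the frame of pan_rim between 0.036 and 0.046 m and angle between lid_knob's own z axis and vertical below 0.05 rad and linear speed of pan_lid below 0.02 m/s and horizontal distance between each of wax_cream_mid, wax_coral_mid, wax_amber_mid, wax_red_mid and pan_rim below 0.072 m and z of wax_cream_mid in the frame of pan_rim between -0.04 and 0.012 m and linear speed of each of wax_cream, wax_coral, wax_amber, wax_red below 0.05 m/s and z of wax_coral_mid in the frame of pan_rim between -0.04 and 0.012 m and z of wax_amber_mid in the frame of pan_rim between -0.04 and 0.012 m and z of wax_red_mid in the frame of pan_rim between -0.04 and 0.012 m); the robot touches nothing.
It fails at once if the painted board or the plum tin is shifted more than 25 mm (distance of any of bystander_study, bystander_tin from where it was at the start of the episode above 0.025 m).
Of wax_cream, wax_coral, wax_amber, wax_red only 2 to 4 are there at a start; the rules pass over those that are not, and their reading is None.
At some moment in a run one of pan_lid may be knocked a few centimetres aside while the robot is not near it.
Once in a run the grip may slacken for a moment while it holds something.
It also fails if it takes over 210 s, if anything falls off the work surface, if the arm or the gripper's body presses on something with over 40 N, if the wrist force passes 120 N, or if a joint passes its speed limit or range.

### The arm

A 7-joint arm with a two-finger parallel gripper is mounted at the origin on the work surface; the furniture and walls round the work are solid. World frame = base frame: x ahead of the robot, y to its left, z up, the work surface at z = 0. Lengths are in m, angles in degrees, forces in N, time in s.
With the tool pointing down it reaches from about 0.425 to 0.8 m from the base axis. Payload 8.3 kg.
Tool frame: the origin (TCP) lies midway between the tips of the shut fingers; the grasp point (between the pads) lies 19 mm behind it (ctrl.grasp_offset is the distance from the TCP to the grasp point, in m); z points along the fingers, y is the line along which they close (so a half turn about z gives the same grasp; the last joint's range is limited). The gripper opens to 85 mm and grips with 20 to 120 N. Pads are 22 mm wide; open, the fingers measure 114 mm over their backs; the gripper's body (76 mm by 85 mm) begins 54 mm behind the grasp point. The pads swing forward as they close: fully open they stand 13 mm farther back than shut.
Start: joints at [-79.464, 21.967, 0.94, 78.501, -0.361, 79.538, -2.664], TCP at [0.153, 0.606, 0.231] pointing down, gripper open.
Joint ranges: [-169.22, 169.22], [-14.56, 117.87], [-87.37, 89.26], [10.42, 133.3], [-82.24, 262.24], [0.94, 117.77], [-172.7, 172.7]. Speed limits (degrees/s): [136.94, 136.94, 172.46, 172.46, 180, 180, 180].

### API

Orientations are given as a 3x3 rotation matrix whose columns are the frame's x, y, z axes.
In Python, from bench import ctrl, camera, calibration, ticket gives the robot as it stands. The module is installed in compiled form; this text tells all that it offers.
- The arm moves only by the tool arm_command, never from a script. Its argument "steps" is a list that holds one entry, the list of rows, each a list of 7 numbers: the shift along the tool's x, y, z in cm, then the turn, a rotation vector about the tool's x, y, z in rad, then the closure, from 0 (fully open) to 1 (shut). In form: [[[x, y, z, rx, ry, rz, hand], ...]]. A call has 1 to 5 rows; each row is the pose to reach, as a shift and turn from the pose commanded when the call began, along the tool's axes at that moment; what a row does not reach only later rows make up. A row lasts 1/10 s, in which the tool goes at most 50 mm and 8.59 degrees, less where a joint would pass 70% of its speed; a pose out of reach is approached as far as the arm can. A call with a gripper value outside its range is refused whole. The fingers move at their own pace and stop on an object; the grip force is fixed at half the most. Time passes only in rows, so rows that repeat a pose let the fingers close. It gives the time, the measured TCP pose, the force, the opening and the grip force at its end, in the units of the state.
- ctrl.get_state(): the state, without advancing time (a new reading comes with each control period).
- camera(name): name is "scene" or "top"; returns the picture (480x640x3 uint8, red, green, blue); there is no depth.
- calibration(name): a dict with "intrinsics" (3x3 intrinsics, pixels), "R" (3x3) and "t" (3): a world point X has camera coordinates R X + t. Camera axes: x right, y down, z forward; pixel columns grow to the right and rows downward; lengths in m; the calibration is good to about 2 mm. A picture is of the moment at which its call begins. calibration takes no time and is no camera call.
- ticket.finish_job(): hands the job in; it is judged then, once.
The state is a dict: "t": time; "joints": joint angles; "qvel": joint speeds; "effort": joint torques, N m; "ee_pos": TCP position; "orientation": TCP orientation; "contact_force": force on the tool from outside, world axes, zero at the start; "ft_torque": the same for the moment, N m; "width": finger opening in m; "grasp_force": force on a finger pad.
Only numpy, scipy, OpenCV 4.12 (cv2) and the standard library are available. Lean on these libraries where they do the work, as an engineer would, in place of code of your own. Each camera call takes 0.05 s, during which the arm holds its last target. There are 200 camera calls.

## Working session

There is one attempt and no reset: what is moved stays moved. The work goes in short steps, Python scripts to look and compute and a tool call to move; the robot and the scene stay as the last step left them, time stands still between calls to the robot, and variables do not carry over. Pictures are saved under pics/ and viewed, at most 14 in all, crops included, and the job is handed in when it is done.

Besides the shell and the picture viewer there is one more tool, called after "Emit:" as name([rows], argument=value, ...), one row to a line, values as JSON. arm_command: Moves the arm, as the interface text tells. Its arguments: {"type":"object","properties":{"steps":{"type":"array"}},"required":["steps"]}

```bash
mkdir -p pics
python3 - <<'E'
from bench import ctrl, camera, calibration
import cv2,numpy as np
for n in("scene","top"):
    cv2.imwrite(f"pics/{n}0.png",camera(n)[:,:,::-1]); c=calibration(n)
    print(n,np.round(c["intrinsics"],1).tolist(),np.round(c["R"],3).tolist(),np.round(c["t"],3).tolist(), np.round(-c["R"].T@c["t"],3))
s=ctrl.get_state(); print(s, ctrl.grasp_offset)
E
```

```text
scene [[478.5, 0.0, 323.7], [0.0, 478.5, 232.0], [0.0, 0.0, 1.0]] [[-0.974, -0.226, -0.016], [-0.091, 0.455, -0.886], [0.208, -0.861, -0.464]] [0.405, 0.205, 1.153] [0.174 0.991 0.723]
top [[495.3, 0.0, 321.5], [0.0, 495.3, 240.4], [0.0, 0.0, 1.0]] [[0.433, -0.901, -0.007], [-0.698, -0.331, -0.635], [0.569, 0.28, -0.773]] [-0.191, 0.399, 0.954] [-0.182 -0.308  0.989]
{'t': 0.1, 'joints': array([-79.46403837,  22.01155894,   0.93895322,  78.55675337,
        -0.35947678,  79.53883206,  -2.66537954]), 'qvel': array([-0.01858672, -0.01562093,  0.04209489, -0.07951954,  0.01448244,
       -0.11828945, -0.10912576]), 'effort': array([ 3.44461230e-03, -6.29144025e+01,  8.47690813e-01, -3.72756636e+01,
        1.69527606e-02,  1.04924489e-02,  2.18578623e-05]), 'ee_pos': array([0.1525466 , 0.60561288, 0.23035517]), 'orientation': array([[-9.69711197e-01,  2.44254058e-01, -3.87308838e-04],
       [ 2.44254358e-01,  9.69709568e-01, -1.77834023e-03],
       [-5.87897323e-05, -1.81907831e-03, -9.99998344e-01]]), 'contact_force': array([-0.12646558,  0.76772231, -0.00427005]), 'ft_torque': array([-0.04665742, -0.05270236, -0.02422829]), 'grasp_force': 0.0, 'width': 0.08508592740610416} 0.0187
```

View pics/scene0.png

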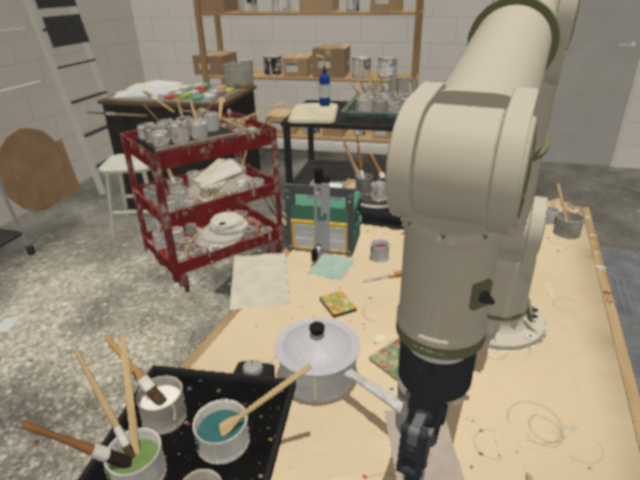

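View pics/top0.png

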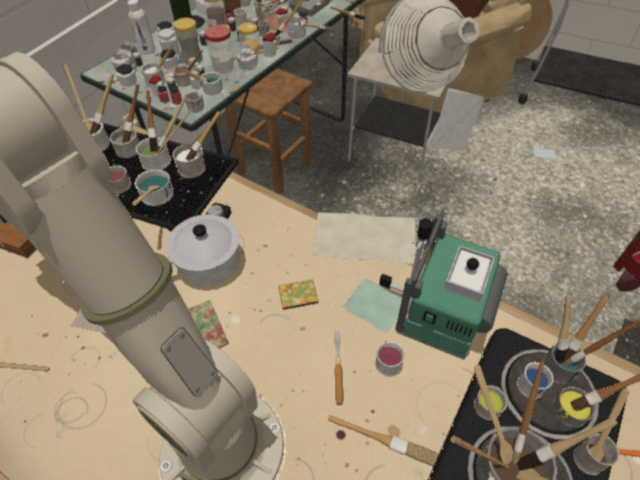

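The scene view shows the lid knob at (317,328), stay grip at (318,175), tray grip at (315,254), board at (338,302) and tin at (380,250). The top view shows the knob at (200,231), stay grip at (425,229), tray grip at (386,282), board at (298,293) and tin at (390,358).

```bash
cat > h.py <<'E'
from bench import ctrl, camera, calibration
import cv2,numpy as np
from scipy.spatial.transform import Rotation as Rn
C={n:calibration(n) for n in("scene","top")}
def ray(n,p):
    c=C[n]; d=c["R"].T@np.linalg.solve(c["intrinsics"],[p[0],p[1],1]); return -c["R"].T@c["t"],d/np.linalg.norm(d)
def plane(n,p,z):
    o,d=ray(n,p); return o+d*(z-o[2])/d[2]
def tri(ps,pt):
    A=[];b=[]
    r=[]
    for n,p in(("scene",ps),("top",pt)):
        o,d=ray(n,p); M=np.eye(3)-np.outer(d,d); A.append(M);b.append(M@o); r.append((o,d))
    X=np.linalg.solve(sum(A),sum(b)); return X,[round(float(np.linalg.norm(M@X-q)),4) for M,q in zip(A,b)]
def proj(n,X):
    c=C[n]; q=c["intrinsics"]@(c["R"]@np.asarray(X,float)+c["t"]); return np.round(q[:2]/q[2],1)
def blob(mask,near,r=25):
    m=np.zeros(mask.shape,np.uint8); x,y=near; m[max(0,y-r):y+r,max(0,x-r):x+r]=mask[max(0,y-r):y+r,max(0,x-r):x+r]
    n,l,s,c=cv2.connectedComponentsWithStats(m)
    if n<2: return None
    i=1+np.argmax(s[1:,4]); return c[i],s[i].tolist()
def shift(tgt,R=None):
    "tool-axes shift (cm) from measured pose to target TCP, and rotvec to R"
    s=ctrl.get_state(); M=s["orientation"]; d=M.T@(np.asarray(tgt)-s["ee_pos"])*100
    rv=Rn.from_matrix(M.T@R).as_rotvec() if R is not None else np.zeros(3)
    return np.round(d,2),np.round(rv,4)
E
python3 - <<'E'
from h import *
im={n:cv2.imread(f"pics/{n}0.png") for n in C}
blk={n:((im[n].max(2)<60)*255).astype(np.uint8) for n in C}
for nm,a,b,r in(("knob",(317,328),(200,231),14),("stay",(318,173),(425,229),13),("tray",(315,253),(386,282),12)):
    A=blob(blk["scene"],a,r);B=blob(blk["top"],b,r); print(nm,A,B)
    if A and B: X,e=tri(A[0],B[0]);print(np.round(X,4),e)
for nm,a,b,z in(("board",(338,302),(298,293),.011),("tin",(380,250),(390,358),.03)):
    print(nm,np.round(plane("scene",a,z),3),np.round(plane("top",b,z),3))
# pan rim ellipse check : silver
big=[]
for n,(x0,y0,x1,y1) in {"scene":(270,150,400,290),"top":(370,200,530,370)}.items():
    big.append(cv2.resize(im[n][y0:y1,x0:x1],(400,int(400*(y1-y0)/(x1-x0))),interpolation=cv2.INTER_CUBIC))
h=max(b.shape[0] for b in big); big=[cv2.copyMakeBorder(b,0,h-b.shape[0],0,0,cv2.BORDER_CONSTANT) for b in big]
cv2.imwrite("pics/crop1.png",np.hstack(big));
E
```

```text
knob (array([316.67692308, 328.57692308]), [311, 323, 13, 12, 130]) (array([199.30088496, 230.43362832]), [194, 225, 12, 12, 113])
[0.3636 0.2745 0.1218] [0.0005, 0.0005]
stay (array([318.29018789, 170.89770355]), [305, 160, 26, 23, 479]) (array([425.72953737, 228.66548043]), [418, 219, 19, 23, 281])
[ 0.4732 -0.2134  0.2599] [0.0038, 0.0038]
tray (array([314.35 , 254.575]), [312, 250, 5, 11, 40]) (array([385.02857143, 280.9047619 ]), [380, 275, 11, 13, 105])
[ 0.4763 -0.1487  0.0331] [0.0008, 0.0008]
board [0.372 0.03  0.011] [0.371 0.027 0.011]
tin [ 0.298 -0.218  0.03 ] [ 0.299 -0.228  0.03 ]
```

View pics/crop1.png

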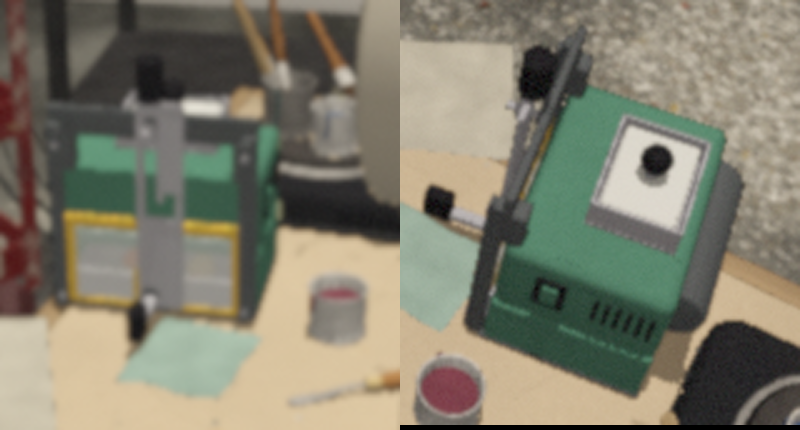

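Run:
```python
from h import *
S,e=tri((318.7,175.8),(424.6,228.5));print("stay",np.round(S,4),e)
T,e=tri((314.4,254.6),(385.0,280.9));print("tray",np.round(T,4),e, np.linalg.norm((S-T)[:2]))
a,b=plane("scene",(290.2,248.2),0),plane("scene",(349.6,253.4),0);print("feet",np.round(a,3),np.round(b,3))
q=lambda x,y:(370+.4*(x-400),200+.4*y)
r1,r2=plane("top",q(724,130),.15),plane("top",q(640,385),.02);print(np.round(r1,3),np.round(r2,3))
# housing top edges directions at z=.15
f1,f2=plane("top",q(625,105),.15),plane("top",q(724,130),.15);print("side edge",np.round(f1,3),np.round(f2,3))
for p in((365,237),(315,215),(415,215),(315,255),(415,260),(300,293),(375,305)):print(p,np.round(plane("top",p,0),3))
for u in(b-a,T-S): print(np.degrees(np.arctan2(u[1],u[0])))
```

```text
stay [ 0.475  -0.2101  0.2502] [0.0009, 0.0009]
tray [ 0.4762 -0.1486  0.0331] [0.0007, 0.0007] 0.06147137703647038
feet [ 0.574 -0.227  0.   ] [ 0.39  -0.232  0.   ]
[ 0.57  -0.363  0.15 ] [ 0.382 -0.37   0.02 ]
side edge [ 0.561 -0.279  0.15 ] [ 0.57  -0.363  0.15 ]
(365, 237) [ 0.605 -0.046  0.   ]
(315, 215) [ 0.619  0.105 -0.   ]
(415, 215) [ 0.734 -0.139  0.   ]
(315, 255) [0.497 0.045 0.   ]
(415, 260) [ 0.589 -0.188  0.   ]
(300, 293) [0.379 0.027 0.   ]
(375, 305) [ 0.424 -0.147  0.   ]
-178.45547617735724
88.87309406227493
```

Emit:
arm_command([
  [[0,0,-5,0,0,-0.13,0],[0,0,-9,0,0,-0.247,0],[0,0,-10,0,0.001,-0.247,0],[0,0,-10,0.002,0,-0.247,0]],
])

```text
t: 0.5
ee_pos: [0.1529, 0.6067, 0.3333]
orientation: [[-1.0, 0.001, 0.0], [0.001, 1.0, 0.002], [-0.0, 0.002, -1.0]]
contact_force: [0.8, -0.8, 0.2]
width: 0.0851
grasp_force: 0.0
```

Run:
```python
from h import *
s=ctrl.get_state();print(s["t"],s["ee_pos"],s["orientation"].round(3).tolist(),s["joints"].round(1))
im={n:camera(n)[:,:,::-1] for n in C}
a=cv2.resize(im["scene"][225:345,170:350],(480,320),interpolation=cv2.INTER_CUBIC)
b=cv2.resize(im["top"][165:345,220:400],(320,320),interpolation=cv2.INTER_CUBIC)
cv2.imwrite("pics/crop2.png",np.hstack([a,b]))
```

```text
0.5 [0.15293875 0.60673074 0.33327183] [[-1.0, 0.001, 0.0], [0.001, 1.0, 0.002], [-0.0, 0.002, -1.0]] [-78.2  21.   -0.9  67.    0.3  91.8  11. ]
```

View pics/crop2.png

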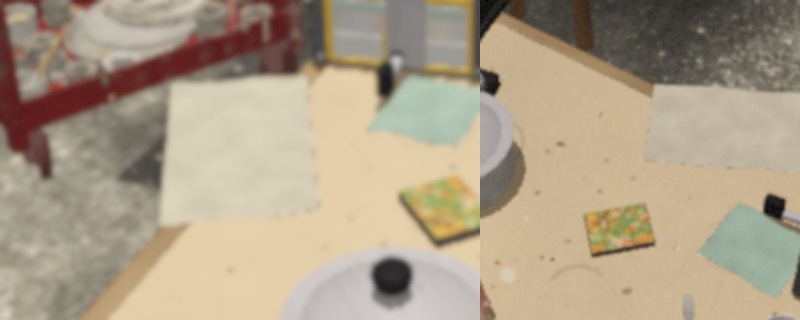

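The bench edge runs under the paper (top about (231,173) to (316,218)). The bench between pan, board and edge, around top (285,245), is clear.

Run:
```python
from h import *
a,b,c=plane("top",(231,175),0),plane("top",(315.6,220),0),plane("scene",(284,249),0)
print(a,b,c)
u=(b-a)[:2];u/=np.linalg.norm(u);n=np.array([-u[1],u[0]])
for p in((.5,.14),(.52,.12),(.48,.12),(.5,.1),(.49,.13)):
    p=np.array(p);print(p,"edge",n@(p-a[:2]),"pan",np.linalg.norm(p-[.364,.2745]),"board",np.linalg.norm(p-[.372,.028]),"trgrip",np.linalg.norm(p-[.476,.002]), proj("top",[*p,0]))
```

```text
[0.65555361 0.39465381 0.        ] [0.60343847 0.09549119 0.        ] [ 0.59102726 -0.2185952   0.        ]
[0.5  0.14] edge -0.10954234618266342 pan 0.19127532512062292 board 0.1700823330037544 trgrip 0.14007141035914505 [282.5 241.6]
[0.52 0.12] edge -0.08640670176001389 pan 0.21955921752456672 board 0.17426416728633573 trgrip 0.12593649193144932 [292.9 238.7]
[0.48 0.12] edge -0.12581323912523812 pan 0.19320002587991547 board 0.14187318280774558 trgrip 0.11806777714516353 [285.6 249.6]
[0.5 0.1] edge -0.10267759470258855 pan 0.22123799402453462 board 0.14686047800548654 trgrip 0.10089598604503551 [296.2 246.7]
[0.49 0.13] edge -0.11767779265395077 pan 0.19171919570037843 board 0.15597435686676192 trgrip 0.128763348822559 [284.  245.6]
```

Emit:
arm_command([
  [[-4,-3,0,0,0,0,0],[-8,-6,0,0,0,0,0],[-12,-9,0,0,0,0,0],[-16,-12,0,0,0,0,0],[-20,-15,0,0,0,0,0]],
])

```text
t: 1.1
ee_pos: [0.3535, 0.454, 0.3292]
orientation: [[-1.0, 0.0, -0.002], [0.0, 1.0, -0.005], [0.002, -0.005, -1.0]]
contact_force: [0.8, -0.0, 0.3]
width: 0.0856
grasp_force: 0.0
```

Emit:
arm_command([
  [[-3,-4,0,0,0,0,0],[-6,-8,0,0,0,0,0],[-9,-12,0,0,0,0,0],[-12,-16,0,0,0,0,0],[-15,-20,0,0,0,0,0]],
])

```text
t: 1.6
ee_pos: [0.5029, 0.254, 0.3296]
orientation: [[-1.0, 0.0, -0.003], [0.0, 1.0, -0.004], [0.003, -0.004, -1.0]]
contact_force: [0.1, 1.2, -0.3]
width: 0.0856
grasp_force: 0.0
```

Emit:
arm_command([
  [[0,-5,0,0,0,0,0],[0,-10,0,0,0,0,0],[0,-15,0,0,0,0,0],[0,-20,0,0,0,0,0],[0,-22,0,0,0,0,0]],
])

```text
t: 2.1
ee_pos: [0.5017, 0.0299, 0.3307]
orientation: [[-1.0, 0.008, -0.003], [0.008, 1.0, -0.004], [0.003, -0.004, -1.0]]
contact_force: [-0.1, 0.1, 0.2]
width: 0.0851
grasp_force: 0.0
```

Emit:
arm_command([
  [[0.7,-5,0,0,0,0,0],[1.5,-10,0,0,0,0,0],[2.2,-15,0,0,0,0,0],[2.7,-20,0,0,0,0,0],[2.7,-24,0,0,0,0,0]],
])

```text
t: 2.6
ee_pos: [0.4738, -0.2065, 0.3312]
orientation: [[-1.0, 0.003, -0.003], [0.003, 1.0, -0.001], [0.003, -0.001, -1.0]]
contact_force: [-0.4, -0.3, -0.1]
width: 0.0855
grasp_force: 0.0
```

Emit:
arm_command([
  [[0,0,0,0,0,0,0],[0,0,2,0,0,0,0],[0,0,3,0,0,0,0],[0,0,3,0,0,0,0]],
])

```text
t: 3.0
ee_pos: [0.4747, -0.2028, 0.3]
orientation: [[-1.0, -0.001, -0.005], [-0.001, 1.0, -0.001], [0.005, -0.001, -1.0]]
contact_force: [0.4, 1.2, -0.2]
width: 0.0853
grasp_force: 0.0
```

Run:
```python
from h import *
s=ctrl.get_state();print(s["ee_pos"])
im={n:camera(n)[:,:,::-1] for n in C}
a=cv2.resize(im["scene"][110:230,260:380],(400,400),interpolation=cv2.INTER_CUBIC)
b=cv2.resize(im["top"][160:280,365:485],(400,400),interpolation=cv2.INTER_CUBIC)
cv2.imwrite("pics/crop3.png",np.hstack([a,b]))
```

```text
[ 0.47471628 -0.20279969  0.30003309]
```

View pics/crop3.png

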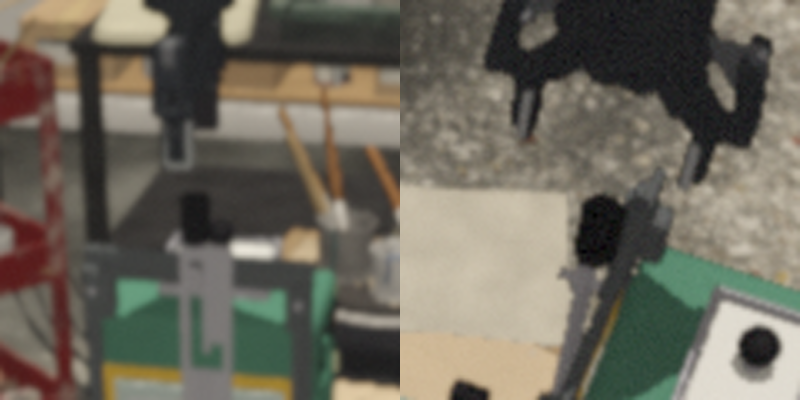

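Emit:
arm_command([
  [[0,-0.7,2,0,0,0,0],[0,-0.7,4.5,0,0,0,0],[0,-0.7,6.8,0,0,0,0],[0,-0.7,6.8,0,0,0,0.2],[0,-0.7,6.8,0,0,0,0.4]],
])

```text
t: 3.6
ee_pos: [0.4761, -0.2109, 0.2358]
orientation: [[-1.0, -0.001, -0.0], [-0.001, 1.0, -0.002], [0.0, -0.002, -1.0]]
contact_force: [0.6, -0.1, 0.1]
width: 0.059
grasp_force: 0.0
```

Emit:
arm_command([
  [[0,0,0,0,0,0,0.55],[0,0,0,0,0,0,0.7],[0,0,0,0,0,0,0.8],[0,0,0,0,0,0,0.9],[0,0,0,0,0,0,0.9]],
])

```text
t: 4.1
ee_pos: [0.4772, -0.2095, 0.2367]
orientation: [[-1.0, -0.002, 0.003], [-0.002, 1.0, -0.0], [-0.003, -0.0, -1.0]]
contact_force: [-0.4, 6.2, 6.1]
width: 0.0246
grasp_force: 58.8
```

Emit:
arm_command([
  [[0,0,-1.5,0,0,0,0.9],[0,0,-3,0,0,0,0.9],[0,0,-4.5,0,0,0,0.9],[0,0,-6,0,0,0,0.9],[0,0,-7,0,0,0,0.9]],
])

```text
t: 4.6
ee_pos: [0.4762, -0.2094, 0.3055]
orientation: [[-1.0, -0.002, -0.0], [-0.002, 1.0, -0.0], [0.0, -0.0, -1.0]]
contact_force: [0.7, 5.0, -5.6]
width: 0.0246
grasp_force: 60.1
```

Emit:
arm_command([
  [[0,0,-0.5,0,0,0,0.9],[0,0,-1,0,0,0,0.9],[0,0,-1,0,0,0,0.9]],
])

```text
t: 4.9
ee_pos: [0.4763, -0.2094, 0.3153]
orientation: [[-1.0, -0.002, 0.0], [-0.002, 1.0, -0.0], [-0.0, -0.0, -1.0]]
contact_force: [0.5, 5.2, -4.3]
width: 0.0246
grasp_force: 60.2
```

Emit:
arm_command([
  [[0,0,-0.15,0,0,0,0.9],[-0.55,0,-0.15,0,0.025,0,0.9],[-1.07,0,-0.12,0,0.05,0,0.9],[-1.6,0,-0.08,0,0.075,0,0.9],[-2.15,0,-0.04,0,0.1,0,0.9]],
])

```text
t: 5.4
ee_pos: [0.4979, -0.2092, 0.3151]
orientation: [[-0.995, -0.002, -0.101], [-0.002, 1.0, -0.0], [0.101, 0.0, -0.995]]
contact_force: [0.8, 6.9, -4.1]
width: 0.0243
grasp_force: 60.3
```

Emit:
arm_command([
  [[-0.6,0,0.01,0,0.028,0,0.9],[-1.15,0,0.04,0,0.054,0,0.9],[-1.72,0,0.07,0,0.08,0,0.9],[-1.72,0,0.07,0,0.08,0,0.9]],
])

```text
t: 5.8
ee_pos: [0.5155, -0.2092, 0.3115]
orientation: [[-0.983, -0.003, -0.182], [-0.003, 1.0, -0.001], [0.182, -0.001, -0.983]]
contact_force: [-0.2, 7.7, -4.7]
width: 0.0247
grasp_force: 60.4
```

Emit:
arm_command([
  [[0.05,0,0.4,0,-0.008,0,0.9],[0.05,0,0.8,0,-0.015,0,0.9],[0.0,0,1.2,0,-0.018,0,0.9],[-0.03,0,1.5,0,-0.018,0,0.9]],
])

```text
t: 6.2
ee_pos: [0.5119, -0.2092, 0.2979]
orientation: [[-0.987, -0.002, -0.161], [-0.002, 1.0, 0.0], [0.161, 0.001, -0.987]]
contact_force: [1.7, 7.7, 9.6]
width: 0.0246
grasp_force: 61.6
```

Emit:
arm_command([
  [[0,0,-0.1,0,0,0,0.9],[0,0,-0.1,0,0,0,0.7],[0,0,-0.1,0,0,0,0.4],[0,0,-0.1,0,0,0,0.1],[0,0,-0.1,0,0,0,0]],
])

```text
t: 6.7
ee_pos: [0.5121, -0.2118, 0.2998]
orientation: [[-0.987, 0.001, -0.16], [0.001, 1.0, -0.003], [0.16, -0.003, -0.987]]
contact_force: [-1.0, -0.3, -0.1]
width: 0.0685
grasp_force: 0.0
```

Emit:
arm_command([
  [[0,0,-2,0,0,0,0],[0,0,-4,0,0,0,0],[0,0,-6,0,0.08,0,0],[0,0,-7,0,0.161,0,0],[0,0,-7,0,0.161,0,0]],
])

```text
t: 7.2
ee_pos: [0.5251, -0.2104, 0.3668]
orientation: [[-0.947, -0.002, -0.321], [-0.001, 1.0, -0.003], [0.321, -0.003, -0.947]]
contact_force: [0.4, 0.0, -1.2]
width: 0.0853
grasp_force: 0.0
```

Run:
```python
from h import *
s=ctrl.get_state();print(s["ee_pos"],s["orientation"].round(3).tolist(),proj("scene",[.475,-.21,.2015]))
im={n:camera(n)[:,:,::-1] for n in C}
a=cv2.resize(im["scene"][130:270,260:400],(400,400),interpolation=cv2.INTER_CUBIC)
b=cv2.resize(im["top"][160:320,365:525],(400,400),interpolation=cv2.INTER_CUBIC)
cv2.imwrite("pics/crop4.png",np.hstack([a,b]))
```

```text
[ 0.52508189 -0.21037631  0.36681378] [[-0.947, -0.002, -0.321], [-0.001, 1.0, -0.003], [0.321, -0.003, -0.947]] [318.8 192. ]
```

View pics/crop4.png

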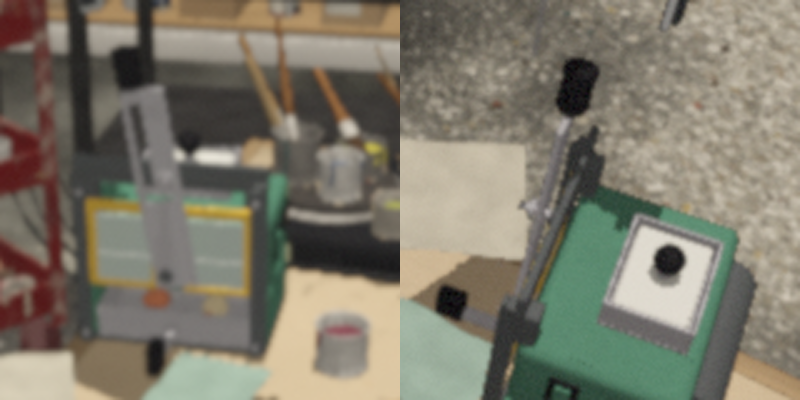

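Emit:
arm_command([
  [[0,4,0,0,-0.14,0,0],[0,8,0,0,-0.28,0,0],[0,12,0,0,-0.326,0,0],[0,12,0,0,-0.326,0,0]],
])

```text
t: 7.7
ee_pos: [0.5224, -0.0851, 0.3688]
orientation: [[-1.0, -0.008, 0.009], [-0.008, 1.0, 0.004], [-0.009, 0.003, -1.0]]
contact_force: [0.3, 0.7, 0.4]
width: 0.0855
grasp_force: 0.0
```

Emit:
arm_command([
  [[0,0,2,0,0,0.14,0],[0,0,4,0,0,0.28,0],[0,0,6,0,0,0.42,0],[0,0,8,0,0,0.56,0],[0,0,8,0,0,0.7,0]],
])

```text
t: 8.2
ee_pos: [0.5216, -0.0913, 0.2853]
orientation: [[-0.76, 0.649, 0.001], [0.649, 0.76, -0.001], [-0.001, -0.0, -1.0]]
contact_force: [1.0, -0.4, -0.5]
width: 0.0856
grasp_force: 0.0
```

Emit:
arm_command([
  [[0,0,2,0,0,0.14,0],[0,0,4,0,0,0.28,0],[0,0,6,0,0,0.42,0],[0,0,6,0,0,0.56,0],[0,0,6,0,0,0.7,0]],
])

```text
t: 8.7
ee_pos: [0.5227, -0.0917, 0.2273]
orientation: [[-0.163, 0.987, 0.004], [0.987, 0.163, -0.001], [-0.001, 0.003, -1.0]]
contact_force: [0.1, -0.8, 1.0]
width: 0.085
grasp_force: 0.0
```

Emit:
arm_command([
  [[0,0,0,0,0,0.1,0],[0,0,0,0,0,0.171,0],[0,0,0,0,-0.13,0.171,0],[0,0,0,0,-0.26,0.171,0],[0,0,0,0,-0.26,0.171,0]],
])

```text
t: 9.2
ee_pos: [0.5236, -0.0868, 0.2268]
orientation: [[-0.003, 1.0, 0.027], [0.966, 0.01, -0.258], [-0.259, 0.025, -0.966]]
contact_force: [-0.1, 1.9, -0.0]
width: 0.0853
grasp_force: 0.0
```

Run:
```python
from h import *
s=ctrl.get_state();print(s["joints"].round(1))
c,t=np.cos(.26),np.sin(.26)
R=np.array([[0,1,0],[c,0,-t],[-t,0,-c]])
print(np.linalg.det(R),R.tolist())
G=np.array([.476,-.1486,.037])
print("grasp", shift(G-np.array([0,t,c])*-.0187*1 , R), "above", shift(G+R[:,2]*.0187-R[:,2]*.07,R))
```

```text
[-42.1  10.1  43.1  98.9   8.5  72.2  -1.6]
1.0 [[0.0, 1.0, 0.0], [0.9663899781345132, 0.0, -0.2570805518921551], [-0.2570805518921551, 0.0, -0.9663899781345132]]
grasp (array([-1.05, -5.25, 17.93]), array([0.0271, 0.0016, 0.0033])) above (array([-1.05, -5.16, 14.67]), array([0.0271, 0.0016, 0.0033]))
```

Emit:
arm_command([
  [[-0.5,-2.6,4,0.027,0,0,0],[-1.05,-5.2,8,0.027,0,0,0],[-1.05,-5.2,12,0.027,0,0,0],[-1.05,-5.2,14.5,0.027,0,0,0],[-1.05,-5.2,14.5,0.027,0,0,0]],
])

```text
t: 9.7
ee_pos: [0.472, -0.1401, 0.0868]
orientation: [[0.007, 1.0, -0.007], [0.967, -0.009, -0.256], [-0.257, -0.005, -0.967]]
contact_force: [-2.2, 0.6, 0.5]
width: 0.0856
grasp_force: 0.0
```

Run:
```python
from h import *
R=np.array([[0,1,0],[.9664,0,-.257],[-.257,0,-.9664]])
im={n:camera(n)[:,:,::-1] for n in C}
a=cv2.resize(im["scene"][190:290,260:380],(480,400),interpolation=cv2.INTER_CUBIC)
b=cv2.resize(im["top"][200:360,340:460],(300,400),interpolation=cv2.INTER_CUBIC)
cv2.imwrite("pics/crop5.png",np.hstack([a,b]))
G=np.array([.476,-.1486,.037]);s=ctrl.get_state();print(s["ee_pos"],s["contact_force"])
print(shift(G+R[:,2]*.0187,R))
```

```text
[ 0.47504995 -0.13932562  0.08990433] [1.17553574 0.89387257 0.42376868]
(array([0.46, 0.11, 7.22]), array([-0.0024, -0.0001, -0.0064]))
```

View pics/crop5.png

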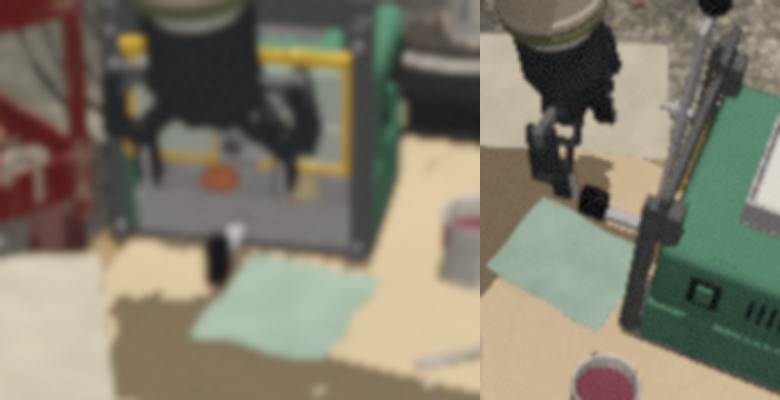

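Emit:
arm_command([
  [[0.4,0.1,3,0,0,0,0],[0.45,0.1,5.5,0,0,0,0],[0.45,0.1,7.1,0,0,0,0],[0.45,0.1,7.1,0,0,0,0.3],[0.45,0.1,7.1,0,0,0,0.6]],
])

```text
t: 10.3
ee_pos: [0.4774, -0.1525, 0.021]
orientation: [[0.005, 1.0, -0.0], [0.966, -0.005, -0.257], [-0.257, 0.001, -0.966]]
contact_force: [-0.1, 0.9, 0.7]
width: 0.0592
grasp_force: 0.0
```

Emit:
arm_command([
  [[0,0,0,0,0,0,0.8],[0,0,0,0,0,0,1],[0,0,0,0,0,0,1],[0,0,0,0,0,0,1]],
])

```text
t: 10.7
ee_pos: [0.4778, -0.1522, 0.0205]
orientation: [[0.003, 1.0, 0.001], [0.966, -0.003, -0.258], [-0.258, 0.001, -0.966]]
contact_force: [1.8, 0.8, 6.2]
width: 0.0153
grasp_force: 59.8
```

Gripped (16 mm paddle). Pull out about 145 mm.

Emit:
arm_command([
  [[1.9,0,-0.5,0,0,0,1],[3.9,0,-1.03,0,0,0,1],[5.8,0,-1.54,0,0,0,1],[7.7,0,-2.06,0,0,0,1],[9.7,0,-2.57,0,0,0,1]],
])

```text
t: 11.2
ee_pos: [0.4769, -0.0525, 0.0203]
orientation: [[0.005, 1.0, -0.002], [0.966, -0.005, -0.259], [-0.259, -0.001, -0.966]]
contact_force: [-4.9, -1.9, 16.9]
width: 0.0153
grasp_force: 62.6
```

Emit:
arm_command([
  [[1.9,0,-0.5,0,0,0,1],[3.9,0,-1.03,0,0,0,1],[4.3,0,-1.15,0,0,0,1],[4.3,0,-1.15,0,0,0,1]],
])

```text
t: 11.6
ee_pos: [0.4765, -0.0069, 0.0203]
orientation: [[0.002, 1.0, -0.004], [0.966, -0.003, -0.258], [-0.258, -0.003, -0.966]]
contact_force: [-9.3, 0.4, 20.0]
width: 0.0149
grasp_force: 62.8
```

Emit:
arm_command([
  [[0,0,0,0,0,0,0.7],[0,0,0,0,0,0,0.4],[0,0,0,0,0,0,0.1],[0,0,-4,0,0,0,0],[0,0,-8,0,0,0,0]],
])

```text
t: 12.1
ee_pos: [0.4759, 0.0121, 0.0967]
orientation: [[0.005, 1.0, -0.006], [0.966, -0.006, -0.26], [-0.26, -0.004, -0.966]]
contact_force: [1.3, 0.9, 0.0]
width: 0.0815
grasp_force: 0.0
```

Emit:
arm_command([
  [[0,0,-5,0,0.13,0,0],[0,0,-10,0,0.26,0,0],[0,0,-15,0,0.26,0,0],[5,0,-17,0,0.26,0,0],[10,0,-17,0,0.26,0,0]],
])

```text
t: 12.6
ee_pos: [0.4803, 0.1504, 0.2399]
orientation: [[0.009, 1.0, 0.005], [1.0, -0.009, 0.004], [0.004, 0.005, -1.0]]
contact_force: [0.4, 1.5, -0.9]
width: 0.0852
grasp_force: 0.0
```

Run:
```python
from h import *
s=ctrl.get_state();print(s["t"],s["ee_pos"],s["orientation"].round(3).tolist(),s["joints"].round(1))
im={n:camera(n)[:,:,::-1] for n in C}
for n in C: cv2.imwrite(f"pics/{n}6.png",im[n])
a=cv2.resize(im["scene"][150:390,240:420],(450,600),interpolation=cv2.INTER_CUBIC)
b=cv2.resize(im["top"][190:370,270:450],(350,350),interpolation=cv2.INTER_CUBIC)
cv2.imwrite("pics/crop6.png",np.hstack([a,cv2.copyMakeBorder(b,0,250,0,0,cv2.BORDER_CONSTANT)]))
```

```text
12.6 [0.48026731 0.15043224 0.23989804] [[0.009, 1.0, 0.005], [1.0, -0.009, 0.004], [0.004, 0.005, -1.0]] [-55.    6.5  37.4  98.2  -4.2  76.3 -17.3]
```

View pics/crop6.png

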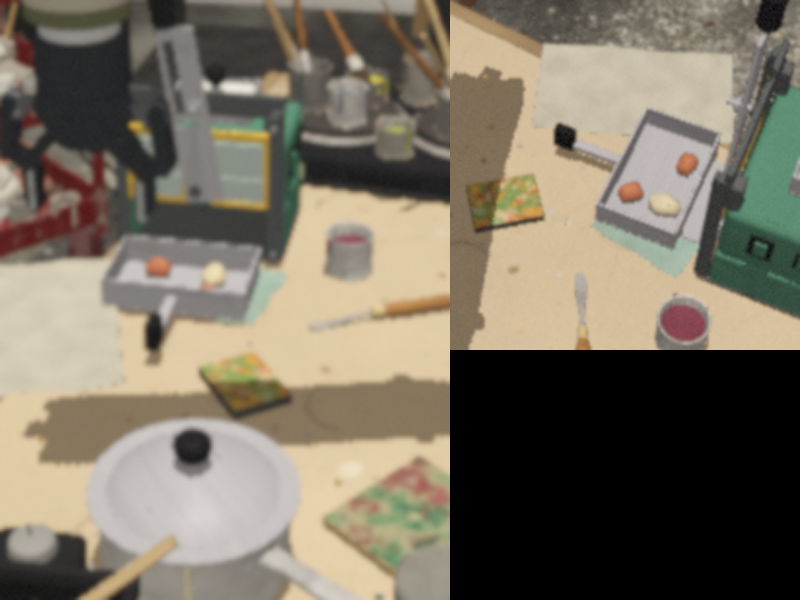

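Tray is out with the guard hooked; it holds two coral lumps (top crop (630,192), (687,163)) and a cream one (664,205), with no amber visible so far.

```bash
cat >> h.py <<'E'
def lumps(im,n="top",box=(325,235,420,325)):
    hsv=cv2.cvtColor(im,cv2.COLOR_BGR2HSV); x0,y0,x1,y1=box; out=[]
    for nm,lo,hi,z in(("red",(0,110,90),(11,255,255),.0225),("cream",(14,45,150),(26,140,255),.021),("amber",(12,141,100),(28,255,255),.019)):
        m=np.zeros(im.shape[:2],np.uint8); m[y0:y1,x0:x1]=cv2.inRange(hsv,lo,hi)[y0:y1,x0:x1]
        k,l,s,c=cv2.connectedComponentsWithStats(m)
        for i in range(1,k):
            if s[i,4]>12:
                P=np.argwhere(l==i)[:,::-1]
                W=np.array([plane(n,p,z)[:2] for p in P]); ev,V=np.linalg.eigh(np.cov(W.T))
                out.append((nm,s[i,4],c[i].round(1),plane(n,c[i],z).round(4),"long axis deg",round(np.degrees(np.arctan2(V[1,1],V[0,1])))))
    return out
E
python3 - <<'E'
from h import *
for n,b in(("top",(325,245,425,315)),("scene",(280,240,350,278))):
    for o in lumps(cv2.imread(f"pics/{n}6.png"),n,b): print(n,*o)
# pan rim from lid knob, current
im=cv2.imread("pics/scene6.png");A=blob(((im.max(2)<60)*255).astype(np.uint8),(317,328),14)
im=cv2.imread("pics/top6.png");B=blob(((im.max(2)<60)*255).astype(np.uint8),(200,231),14)
print(A,B);X=tri(A[0],B[0]) if A and B else None;print(X)
X=np.array([.3636,.2745,.124]); print(shift([.3636,.2745,.24]))
E
```

```text
top red 73 [391.4 274.1] [ 0.5076 -0.1536  0.0225] long axis deg 177
top red 82 [362.6 288.4] [ 0.4404 -0.1073  0.0225] long axis deg 139
top cream 207 [349.2 261.5] [ 0.4998 -0.047   0.021 ] long axis deg 102
top cream 63 [409.9 267.8] [ 0.5453 -0.1871  0.021 ] long axis deg -173
top cream 966 [335.8 292.7] [ 0.4034 -0.0552  0.021 ] long axis deg -155
top cream 132 [379.9 294.6] [ 0.4426 -0.1497  0.021 ] long axis deg 90
scene red 46 [302.8 256.4] [ 0.5119 -0.1504  0.0225] long axis deg 110
scene cream 16 [283.6 251.2] [ 0.5762 -0.1703  0.021 ] long axis deg 82
scene cream 75 [325.2 259.3] [ 0.4456 -0.15    0.021 ] long axis deg 101
scene cream 37 [347.2 273.9] [ 0.3701 -0.087   0.021 ] long axis deg 90
scene cream 38 [292.  275.9] [ 0.514  -0.0473  0.021 ] long axis deg -179
(array([316.578125, 328.59375 ]), [311, 323, 12, 12, 128]) (array([199.26363636, 230.39090909]), [194, 225, 12, 12, 110])
(array([0.3636723 , 0.27467853, 0.12179053]), [0.0006, 0.0006])
(array([ 11.76, -11.19,  -0.51]), array([0., 0., 0.]))
```

Emit:
arm_command([
  [[3,-3,0,0,0,0,0],[6,-6,0,0,0,0,0],[9,-9,0,0,0,0,0],[12.3,-11.8,0,0,0,0,0],[12.3,-11.8,3,0,0,0,0]],
])

```text
t: 13.2
ee_pos: [0.3579, 0.2796, 0.2082]
orientation: [[-0.004, 1.0, 0.001], [1.0, 0.004, 0.005], [0.005, 0.001, -1.0]]
contact_force: [-0.2, -0.0, -0.1]
width: 0.0856
grasp_force: 0.0
```

Emit:
arm_command([
  [[0,0,3,0,0,0,0],[0,0,5,0,0,0,0],[0,0,5,0,0,0,0]],
])

```text
t: 13.5
ee_pos: [0.3588, 0.2717, 0.1532]
orientation: [[0.005, 1.0, -0.005], [1.0, -0.005, -0.005], [-0.005, -0.005, -1.0]]
contact_force: [0.1, -0.0, -0.1]
width: 0.0854
grasp_force: 0.0
```

Run:
```python
from h import *
s=ctrl.get_state();print(s["ee_pos"],s["joints"].round(1))
R=np.array([[0,1,0],[1,0,0],[0,0,-1.]])
print(shift([.3637,.2747,.115],R))
```

```text
[0.35881168 0.27171593 0.15322143] [-67.5   3.6  27.5 111.7  -1.8  65.5 -39.5]
(array([0.32, 0.51, 3.82]), array([-0.0051,  0.0052, -0.0051]))
```

Emit:
arm_command([
  [[0.3,0.5,2,0,0,0,0],[0.3,0.5,3.8,0,0,0,0],[0.3,0.5,3.8,0,0,0,0.3],[0.3,0.5,3.8,0,0,0,0.5],[0.3,0.5,3.8,0,0,0,0.7]],
])

```text
t: 14.0
ee_pos: [0.3661, 0.2767, 0.1193]
orientation: [[0.005, 1.0, -0.0], [1.0, -0.005, 0.001], [0.001, -0.0, -1.0]]
contact_force: [0.4, 0.0, -0.5]
width: 0.0439
grasp_force: 0.0
```

Emit:
arm_command([
  [[0,0,0,0,0,0,0.9],[0,0,0,0,0,0,0.9],[0,0,-1,0,0,0,0.9],[0,0,-2,0,0,0,0.9],[0,0,-2,0,0,0,0.9]],
])

```text
t: 14.5
ee_pos: [0.3663, 0.277, 0.1398]
orientation: [[0.005, 1.0, 0.001], [1.0, -0.005, 0.002], [0.002, 0.001, -1.0]]
contact_force: [1.1, 0.6, -1.9]
width: 0.0284
grasp_force: 60.1
```

Emit:
arm_command([
  [[0,0,-3,0,0,0,0.9],[-1,1,-5,0,0,0,0.9],[-4,4,-5,0,0,0,0.9],[-7,7,-5,0,0,0,0.9],[-10,10,-5,0,0,0,0.9]],
])

```text
t: 15.0
ee_pos: [0.4659, 0.1749, 0.1883]
orientation: [[0.004, 1.0, -0.001], [1.0, -0.004, 0.0], [0.0, -0.001, -1.0]]
contact_force: [0.8, 0.8, -2.2]
width: 0.0284
grasp_force: 60.2
```

Emit:
arm_command([
  [[-3,3,0,0,0,0,0.9],[-3.5,3.3,2,0,0,0,0.9],[-3.7,3.4,6,0,0,0,0.9],[-3.7,3.4,10,0,0,0,0.9],[-3.7,3.4,10,0,0,0,0.9]],
])

```text
t: 15.5
ee_pos: [0.4948, 0.1374, 0.0832]
orientation: [[0.005, 1.0, -0.01], [1.0, -0.005, -0.005], [-0.005, -0.01, -1.0]]
contact_force: [-0.8, 0.1, -2.1]
width: 0.0287
grasp_force: 60.4
```

Emit:
arm_command([
  [[0,0,1.5,0,0,0,0.9],[0,0,3,0,0,0,0.9],[0,0,3.6,0,0,0,0.9],[0,0,3.8,0,0,0,0.9],[0,0,3.8,0,0,0,0.9]],
])

```text
t: 16.0
ee_pos: [0.4992, 0.1388, 0.0509]
orientation: [[0.005, 1.0, -0.0], [1.0, -0.005, -0.0], [-0.0, -0.0, -1.0]]
contact_force: [0.2, -0.8, -2.5]
width: 0.0291
grasp_force: 42.9
```

Emit:
arm_command([
  [[0,0,0.3,0,0,0,0.9],[0,0,0.6,0,0,0,0.9],[0,0,0.6,0,0,0,0.9]],
])

```text
t: 16.3
ee_pos: [0.4992, 0.1388, 0.0446]
orientation: [[0.005, 1.0, -0.0], [1.0, -0.005, 0.0], [0.0, -0.0, -1.0]]
contact_force: [-1.0, -0.2, 4.2]
width: 0.0281
grasp_force: 61.3
```

Emit:
arm_command([
  [[0,0,0,0,0,0,0.6],[0,0,0,0,0,0,0.3],[0,0,0,0,0,0,0],[0,0,-4,0,0,0,0],[0,0,-9,0,0,0,0]],
])

```text
t: 16.8
ee_pos: [0.497, 0.1379, 0.133]
orientation: [[0.005, 1.0, -0.006], [1.0, -0.005, -0.004], [-0.004, -0.006, -1.0]]
contact_force: [1.2, 1.6, 0.7]
width: 0.0855
grasp_force: 0.0
```

Emit:
arm_command([
  [[-4,0,-1,0,0,0,0],[-9,0,-1,0,0,0,0],[-14,0.5,-1,0,0,0,0.2],[-19,1,-1,0,0,0,0.4],[-23,1,-1,0,0,0,0.48]],
])

```text
t: 17.3
ee_pos: [0.5077, -0.0945, 0.1445]
orientation: [[0.006, 1.0, -0.0], [1.0, -0.006, -0.001], [-0.001, -0.0, -1.0]]
contact_force: [0.7, -0.1, -1.1]
width: 0.0456
grasp_force: 0.0
```

Emit:
arm_command([
  [[-3,0,1,0,-0.1,0,0.48],[-5,0,2,0,-0.2,0,0.48],[-5,0,2,0,-0.2,0,0.48]],
])

```text
t: 17.6
ee_pos: [0.5063, -0.1413, 0.1226]
orientation: [[0.003, 1.0, -0.005], [0.98, -0.004, -0.201], [-0.201, -0.004, -0.98]]
contact_force: [-0.3, 0.2, -1.1]
width: 0.0438
grasp_force: 0.0
```

```bash
cat >> h.py <<'E'
def tilt(th): 
    c,s=np.cos(th),np.sin(th); return np.array([[0,1,0],[c,0,-s],[-s,0,-c]])
E
python3 - <<'E'
from h import *
s=ctrl.get_state();print(s["ee_pos"],s["width"],s["joints"].round(1))
print(shift([.510,-.151,.0155],tilt(.2)))
im={n:camera(n)[:,:,::-1] for n in C}
a=cv2.resize(im["scene"][180:300,260:380],(400,400),interpolation=cv2.INTER_CUBIC)
b=cv2.resize(im["top"][190:340,290:440],(400,400),interpolation=cv2.INTER_CUBIC)
cv2.imwrite("pics/crop7.png",np.hstack([a,b]))
E
```

```text
[ 0.50634583 -0.14129603  0.12263153] 0.043818687147724564 [-36.1  17.4  47.9 106.6  -1.6  59.7  10.8]
(array([ 1.21,  0.41, 10.69]), array([-0.005 ,  0.0027, -0.0033]))
```

View pics/crop7.png

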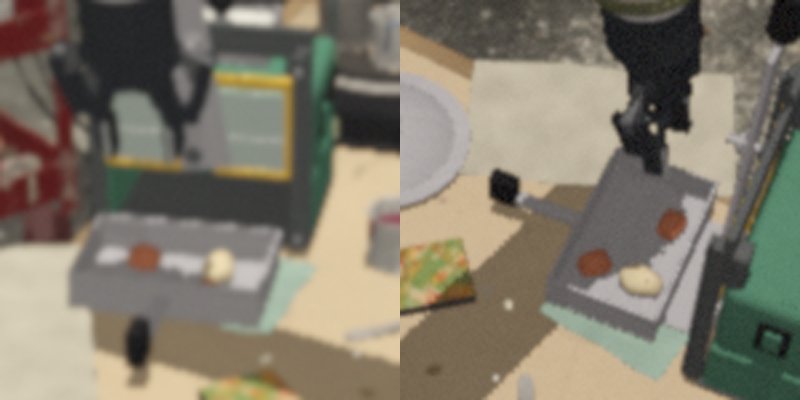

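Emit:
arm_command([
  [[0.8,0.4,4,0,0,0,0.48],[1.2,0.4,8,0,0,0,0.48],[1.2,0.4,10.5,0,0,0,0.48],[1.2,0.4,10.5,0,0,0,0.48],[1.2,0.4,10.5,0,0,0,0.6]],
])

```text
t: 18.2
ee_pos: [0.5117, -0.1507, 0.0197]
orientation: [[0.005, 1.0, -0.002], [0.98, -0.006, -0.199], [-0.199, -0.001, -0.98]]
contact_force: [0.1, 0.1, 0.7]
width: 0.0345
grasp_force: 0.0
```

Emit:
arm_command([
  [[0,0,0,0,0,0,0.75],[0,0,0,0,0,0,0.9],[0,0,0,0,0,0,0.9],[0,0,0,0,0,0,0.9]],
])

```text
t: 18.6
ee_pos: [0.5127, -0.1505, 0.0206]
orientation: [[0.005, 1.0, 0.001], [0.98, -0.004, -0.199], [-0.199, 0.002, -0.98]]
contact_force: [-2.4, 1.8, 8.7]
width: 0.0248
grasp_force: 57.7
```

Emit:
arm_command([
  [[0,0,-3,0,0,0,0.9],[0,0,-7,0,0,0,0.9],[0,0,-11,0,0.1,0,0.9],[0,0,-15,0,0.2,0,0.9],[0,0,-15,0,0.2,0,0.9]],
])

```text
t: 19.1
ee_pos: [0.5146, -0.1236, 0.1727]
orientation: [[0.009, 1.0, 0.011], [1.0, -0.009, 0.002], [0.003, 0.011, -1.0]]
contact_force: [0.9, -1.4, -0.7]
width: 0.0251
grasp_force: 56.3
```

Emit:
arm_command([
  [[4.5,-1.6,0,0,0,0,0.9],[9,-3.2,0,0,0,0,0.9],[13.5,-4.8,0,0,0,0,0.9],[18,-6.3,0,0,0,0,0.9],[22.5,-7.9,0,0,0,0,0.9]],
])

```text
t: 19.6
ee_pos: [0.4328, 0.1065, 0.1661]
orientation: [[0.005, 1.0, 0.0], [1.0, -0.005, 0.0], [0.0, 0.0, -1.0]]
contact_force: [1.1, -0.6, -0.6]
width: 0.0249
grasp_force: 56.3
```

Emit:
arm_command([
  [[4.5,-1.6,0,0,0,0,0.9],[9,-3.2,0,0,0,0,0.9],[13.5,-4.8,0,0,0,0,0.9],[18,-6.3,0,0,0,0,0.9],[20,-7,0,0,0,0,0.9]],
])

```text
t: 20.1
ee_pos: [0.362, 0.3096, 0.1658]
orientation: [[-0.001, 1.0, -0.001], [1.0, 0.001, 0.001], [0.001, -0.001, -1.0]]
contact_force: [0.1, 0.1, -0.6]
width: 0.0253
grasp_force: 56.3
```

Run:
```python
from h import *
s=ctrl.get_state();print(s["ee_pos"],s["width"],s["joints"].round(1))
print(shift([.3637,.302,.07],tilt(0)))
```

```text
[0.36195778 0.30960359 0.16576268] 0.025292650626290308 [-66.8   6.1  24.2 107.5  -2.8  67.  -41.5]
(array([-0.77,  0.18,  9.58]), array([-0.0012, -0.0008,  0.0011]))
```

Emit:
arm_command([
  [[-0.5,0.1,4,0,0,0,0.9],[-0.7,0.1,8,0,0,0,0.9],[-0.7,0.1,10,0,0,0,0.9],[-0.7,0.1,10,0,0,0,0.9],[-0.7,0.1,10,0,0,0,0.7]],
])

```text
t: 20.6
ee_pos: [0.3656, 0.298, 0.0663]
orientation: [[0.005, 1.0, -0.001], [1.0, -0.005, -0.001], [-0.001, -0.001, -1.0]]
contact_force: [0.6, -0.3, -0.4]
width: 0.0255
grasp_force: 43.2
```

Emit:
arm_command([
  [[0,0,0,0,0,0,0.48],[0,0,0,0,0,0,0.4],[0,0,-4,0,0,0,0.4],[0,0,-8,0,0,0,0.45],[0,0,-10,0,0,0,0.48]],
])

```text
t: 21.1
ee_pos: [0.367, 0.2989, 0.1699]
orientation: [[0.006, 1.0, 0.002], [1.0, -0.006, 0.004], [0.004, 0.002, -1.0]]
contact_force: [-0.3, 0.5, -0.4]
width: 0.0445
grasp_force: 0.0
```

Emit:
arm_command([
  [[-4.8,1,0,0,0,0,0.48],[-9.6,2,0,0,0,0,0.48],[-14.4,3,0,0,0,0,0.48],[-19.2,4,0,0,0,0,0.48],[-22.5,5,0,0,0,0,0.48]],
])

```text
t: 21.6
ee_pos: [0.4148, 0.0694, 0.1667]
orientation: [[0.008, 1.0, 0.0], [1.0, -0.008, 0.001], [0.001, 0.0, -1.0]]
contact_force: [0.4, 0.2, -0.3]
width: 0.0444
grasp_force: 0.0
```

Emit:
arm_command([
  [[-4.8,0.8,0,0,0,0,0.48],[-9.6,1.6,0,0,0,0,0.48],[-14.4,2.4,0,0,-0.1,0,0.48],[-16.5,3,3,0,-0.2,0,0.48],[-16.5,3,4,0,-0.2,0,0.48]],
])

```text
t: 22.1
ee_pos: [0.4432, -0.0931, 0.1248]
orientation: [[0.005, 1.0, -0.003], [0.979, -0.005, -0.202], [-0.202, -0.002, -0.979]]
contact_force: [-1.3, 1.0, -0.6]
width: 0.0444
grasp_force: 0.0
```

Run:
```python
from h import *
s=ctrl.get_state();print(s["ee_pos"],s["width"],s["joints"].round(1))
for n,b in(("top",(325,245,425,315)),("scene",(280,240,350,278))):
    im=camera(n)[:,:,::-1].copy(); cv2.imwrite(f"pics/{n}8.png",im)
    for o in lumps(im,n,b): print(n,*o)
for o in lumps(im,"scene",(270,320,370,400)): print("pan",*o)
print(shift([.443,-.107,.0165],tilt(.2)))
```

```text
[ 0.44324716 -0.09311679  0.12475891] 0.044416398097422066 [-45.    5.8  46.6 115.9   8.5  60.3  -3.1]
top red 86 [362.5 288.3] [ 0.4406 -0.1069  0.0225] long axis deg 141
top cream 14 [337.9 258.1] [ 0.4977 -0.0176  0.021 ] long axis deg 70
top cream 18 [360.4 260.9] [ 0.5134 -0.071   0.021 ] long axis deg -163
top cream 59 [410.1 267.8] [ 0.5456 -0.1875  0.021 ] long axis deg -173
top cream 130 [379.9 294.6] [ 0.4426 -0.1497  0.021 ] long axis deg 93
top cream 40 [347.  312.5] [ 0.3659 -0.1002  0.021 ] long axis deg 106
scene cream 16 [283.6 251.2] [ 0.5762 -0.1703  0.021 ] long axis deg 82
scene cream 79 [325.1 259.4] [ 0.4458 -0.1495  0.021 ] long axis deg 99
scene cream 37 [347.2 273.9] [ 0.3701 -0.087   0.021 ] long axis deg 90
scene cream 28 [290.1 275.8] [ 0.5191 -0.0469  0.021 ] long axis deg 158
pan red 99 [313.7 361.5] [0.3762 0.2606 0.0225] long axis deg 132
pan cream 922 [360.4 344.2] [0.2901 0.1858 0.021 ] long axis deg 106
pan cream 214 [275.1 361.1] [0.456  0.2749 0.021 ] long axis deg 117
pan cream 381 [294.9 375.7] [0.4037 0.3065 0.021 ] long axis deg 59
pan cream 66 [314.8 386.1] [0.3578 0.3251 0.021 ] long axis deg 106
pan cream 277 [358.8 392.1] [0.2712 0.3222 0.021 ] long axis deg 134
(array([ 0.64,  0.1 , 10.93]), array([-0.005 , -0.0007, -0.0037]))
```

Emit:
arm_command([
  [[0.4,0.1,4,0,0,0,0.48],[0.6,0.1,8,0,0,0,0.48],[0.6,0.1,10.7,0,0,0,0.48],[0.6,0.1,10.7,0,0,0,0.48],[0.6,0.1,10.7,0,0,0,0.6]],
])

```text
t: 22.7
ee_pos: [0.445, -0.1076, 0.021]
orientation: [[0.005, 1.0, -0.002], [0.98, -0.005, -0.199], [-0.199, -0.001, -0.98]]
contact_force: [0.1, 0.9, 0.1]
width: 0.0342
grasp_force: 0.0
```

Emit:
arm_command([
  [[0,0,0,0,0,0,0.75],[0,0,0,0,0,0,0.9],[0,0,0,0,0,0,0.9],[0,0,0,0,0,0,0.9]],
])

```text
t: 23.1
ee_pos: [0.446, -0.1073, 0.0216]
orientation: [[0.005, 1.0, 0.001], [0.98, -0.004, -0.198], [-0.198, 0.002, -0.98]]
contact_force: [-2.7, 0.5, 8.8]
width: 0.0234
grasp_force: 56.7
```

Emit:
arm_command([
  [[0,0,-3,0,0,0,0.9],[0,0,-7,0,0,0,0.9],[0,0,-11,0,0.1,0,0.9],[0,0,-15,0,0.2,0,0.9],[0,0,-15,0,0.2,0,0.9]],
])

```text
t: 23.6
ee_pos: [0.4483, -0.0797, 0.1732]
orientation: [[0.008, 1.0, 0.01], [1.0, -0.009, 0.006], [0.006, 0.01, -1.0]]
contact_force: [0.1, 0.2, -0.1]
width: 0.0232
grasp_force: 55.5
```

Emit:
arm_command([
  [[4.4,-0.5,0,0,0,0,0.9],[8.8,-1,0,0,0,0,0.9],[13.2,-2,0,0,0,0,0.9],[17.6,-3.5,0,0,0,0,0.9],[22,-5,0,0,0,0,0.9]],
])

```text
t: 24.1
ee_pos: [0.3951, 0.1441, 0.1674]
orientation: [[0.005, 1.0, 0.0], [1.0, -0.005, 0.0], [0.0, 0.0, -1.0]]
contact_force: [0.7, 0.1, -0.5]
width: 0.0231
grasp_force: 55.5
```

Emit:
arm_command([
  [[4.4,-1,0,0,0,0,0.9],[8.8,-2,0,0,0,0,0.9],[12,-3,0,0,0,0,0.9],[12,-3,3,0,0,0,0.9],[12,-3,3,0,0,0,0.9]],
])

```text
t: 24.6
ee_pos: [0.3642, 0.2621, 0.1344]
orientation: [[0.002, 1.0, -0.004], [1.0, -0.002, -0.004], [-0.004, -0.004, -1.0]]
contact_force: [-1.1, -0.8, -0.7]
width: 0.0234
grasp_force: 55.5
```

Run:
```python
from h import *
s=ctrl.get_state();print(s["ee_pos"],s["width"],s["grasp_force"])
print(shift([.3637,.262,.068],tilt(0)))
im=camera("scene");print(0)
```

```text
[0.36419493 0.26207647 0.13437587] 0.023416998562614026 55.52518607881211
(array([ 0.02, -0.02,  6.64]), array([-0.0041,  0.0044, -0.0021]))
0
```

Emit:
arm_command([
  [[0,0,3,0,0,0,0.9],[0,0,6.5,0,0,0,0.9],[0,0,6.5,0,0,0,0.9],[0,0,6.5,0,0,0,0.7],[0,0,6.5,0,0,0,0.48]],
])

```text
t: 25.15
ee_pos: [0.3676, 0.2629, 0.0738]
orientation: [[0.006, 1.0, 0.001], [1.0, -0.006, 0.001], [0.001, 0.001, -1.0]]
contact_force: [0.6, -0.5, 0.1]
width: 0.0391
grasp_force: 0.0
```

Emit:
arm_command([
  [[0,0,0,0,0,0,0.4],[0,0,-4,0,0,0,0.4],[0,0,-8,0,0,0,0.45],[0,0,-10,0,0,0,0.48]],
])

```text
t: 25.55
ee_pos: [0.368, 0.2632, 0.1761]
orientation: [[0.006, 1.0, 0.003], [1.0, -0.006, 0.004], [0.004, 0.003, -1.0]]
contact_force: [1.4, 0.1, 0.1]
width: 0.044
grasp_force: 0.0
```

Emit:
arm_command([
  [[-4.7,1.5,0,0,0,0,0.48],[-9.4,3,0,0,0,0,0.48],[-14.1,4,0,0,0,0,0.48],[-18.8,5,0,0,0,0,0.48],[-23.5,6,0,0,0,0,0.48]],
])

```text
t: 26.05
ee_pos: [0.4258, 0.0252, 0.173]
orientation: [[0.005, 1.0, 0.001], [1.0, -0.005, 0.001], [0.001, 0.001, -1.0]]
contact_force: [0.9, 0.1, -0.4]
width: 0.0443
grasp_force: 0.0
```

Emit:
arm_command([
  [[-4.8,1,0,0,0,0,0.48],[-9.6,1.5,0,0,0,0,0.48],[-14,1.8,1,0,-0.1,0,0.48],[-15,1.8,4,0,-0.2,0,0.48],[-15,1.8,4,0,-0.2,0,0.48]],
])

```text
t: 26.55
ee_pos: [0.4407, -0.1223, 0.1299]
orientation: [[0.003, 1.0, -0.006], [0.98, -0.004, -0.201], [-0.201, -0.005, -0.98]]
contact_force: [-0.3, 1.0, 0.5]
width: 0.0442
grasp_force: 0.0
```

Run:
```python
from h import *
s=ctrl.get_state();print(s["ee_pos"],s["width"])
im=camera("scene")[:,:,::-1].copy()
for o in lumps(im,"scene",(270,335,370,375)):
    if o[0]=="red": print("pan",*o)
for o in lumps(im,"scene",(280,240,350,278)): print(*o)
im=camera("top")[:,:,::-1].copy(); cv2.imwrite("pics/top9.png",im)
for o in lumps(im,"top",(325,245,425,315)): print(*o)
print(shift([.445,-.150,.0165],tilt(.2)))
```

```text
[ 0.44073504 -0.12227848  0.12994902] 0.04424945328508192
pan red 213 [315.4 356. ] [0.3767 0.2439 0.0225] long axis deg 95
cream 16 [283.6 251.2] [ 0.5762 -0.1703  0.021 ] long axis deg 82
cream 65 [325.3 258.8] [ 0.4461 -0.1529  0.021 ] long axis deg 99
cream 32 [347.7 273.4] [ 0.3694 -0.0895  0.021 ] long axis deg 95
cream 36 [291.4 275.8] [ 0.5158 -0.0474  0.021 ] long axis deg 174
cream 115 [344.8 260.7] [ 0.4975 -0.0363  0.021 ] long axis deg 94
cream 60 [410.1 267.8] [ 0.5454 -0.1876  0.021 ] long axis deg -172
cream 82 [327.5 275.8] [ 0.4388 -0.0174  0.021 ] long axis deg -164
cream 106 [381. 295.] [ 0.4425 -0.1524  0.021 ] long axis deg 114
(array([-0.46,  0.3 , 11.92]), array([-0.0029, -0.0017, -0.0032]))
```

Emit:
arm_command([
  [[-0.5,0.3,4,0,0,0,0.46],[-0.7,0.3,8,0,0,0,0.46],[-0.7,0.3,11.7,0,0,0,0.46],[-0.7,0.3,11.7,0,0,0,0.48],[-0.7,0.3,11.7,0,0,0,0.6]],
])

```text
t: 27.15
ee_pos: [0.446, -0.1533, 0.02]
orientation: [[0.005, 1.0, -0.002], [0.98, -0.006, -0.199], [-0.199, -0.001, -0.98]]
contact_force: [0.1, -0.1, 0.6]
width: 0.0342
grasp_force: 0.0
```

Emit:
arm_command([
  [[0,0,0,0,0,0,0.75],[0,0,0,0,0,0,0.9],[0,0,0,0,0,0,0.9],[0,0,0,0,0,0,0.9]],
])

```text
t: 27.55
ee_pos: [0.4478, -0.1528, 0.021]
orientation: [[0.005, 1.0, 0.003], [0.98, -0.004, -0.198], [-0.198, 0.004, -0.98]]
contact_force: [1.0, -0.9, 4.5]
width: 0.0234
grasp_force: 58.0
```

Emit:
arm_command([
  [[0,0,-3,0,0,0,0.9],[0,0,-7,0,0,0,0.9],[0,0,-11,0,0.1,0,0.9],[0,0,-15,0,0.2,0,0.9],[0,0,-15,0,0.2,0,0.9]],
])

```text
t: 28.05
ee_pos: [0.4491, -0.1253, 0.1726]
orientation: [[0.008, 1.0, 0.011], [1.0, -0.008, 0.005], [0.005, 0.011, -1.0]]
contact_force: [0.3, -0.9, 0.4]
width: 0.0232
grasp_force: 57.3
```

Emit:
arm_command([
  [[4.6,-0.5,0,0,0,0,0.9],[9.2,-1,0,0,0,0,0.9],[13.8,-2,0,0,0,0,0.9],[18.4,-3,0,0,0,0,0.9],[23,-4.2,0,0,0,0,0.9]],
])

```text
t: 28.55
ee_pos: [0.4044, 0.109, 0.1668]
orientation: [[0.005, 1.0, 0.001], [1.0, -0.005, 0.001], [0.001, 0.001, -1.0]]
contact_force: [0.4, -0.1, -0.1]
width: 0.0235
grasp_force: 57.3
```

Emit:
arm_command([
  [[4.4,-1.5,0,0,0,0,0.9],[8.8,-3,0,0,0,0,0.9],[12,-4.2,0,0,0,0,0.9],[12,-4.2,2,0,0,0,0.9],[12,-4.2,2,0,0,0,0.9]],
])

```text
t: 29.05
ee_pos: [0.3618, 0.2275, 0.1446]
orientation: [[0.002, 1.0, -0.002], [1.0, -0.002, -0.002], [-0.002, -0.002, -1.0]]
contact_force: [-0.4, -1.4, -0.2]
width: 0.023
grasp_force: 57.3
```

Run:
```python
from h import *
s=ctrl.get_state();print(s["ee_pos"],s["width"],s["grasp_force"])
print(shift([.3637,.231,.070],tilt(0)))
for n in C: cv2.imwrite(f"pics/{n}10.png",camera(n)[:,:,::-1])
im={n:cv2.imread(f"pics/{n}10.png") for n in C}
a=cv2.resize(im["scene"][230:410,260:400],(350,450),interpolation=cv2.INTER_CUBIC)
b=cv2.resize(im["top"][190:370,250:430],(450,450),interpolation=cv2.INTER_CUBIC)
cv2.imwrite("pics/crop10.png",np.hstack([a,b]))
```

```text
[0.36177465 0.22750074 0.14460641] 0.023023520635457515 57.25149103993317
(array([0.37, 0.21, 7.46]), array([-0.0023,  0.0021, -0.0019]))
```

View pics/crop10.png

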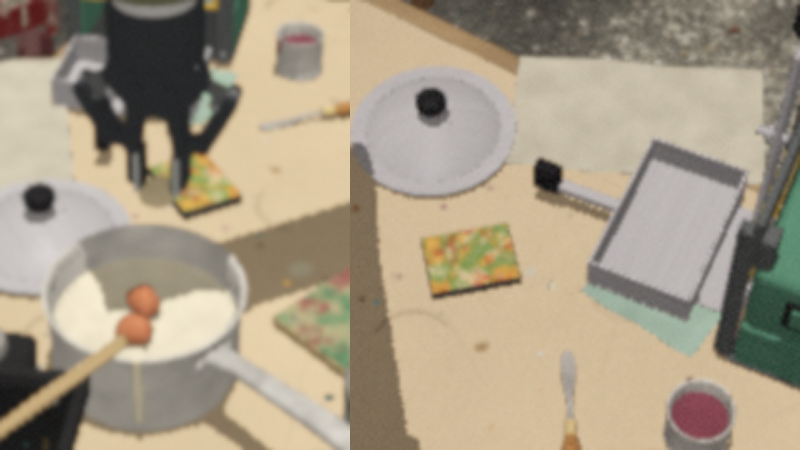

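Emit:
arm_command([
  [[0.3,0.2,3,0,0,0,0.9],[0.3,0.2,6,0,0,0,0.9],[0.3,0.2,7.2,0,0,0,0.9],[0.3,0.2,7.2,0,0,0,0.9],[0.3,0.2,7.2,0,0,0,0.7]],
])

```text
t: 29.65
ee_pos: [0.366, 0.2301, 0.0746]
orientation: [[0.006, 1.0, -0.0], [1.0, -0.006, 0.0], [0.0, -0.0, -1.0]]
contact_force: [0.1, -0.8, -0.5]
width: 0.0256
grasp_force: 21.6
```

Emit:
arm_command([
  [[0,0,0,0,0,0,0.5],[0,0,0,0,0,0,0.4],[0,0,-4,0,0,0,0.4],[0,0,-8,0,0,0,0.4],[0,0,-12,0,0,0,0.4]],
])

```text
t: 30.15
ee_pos: [0.3653, 0.2298, 0.1955]
orientation: [[0.005, 1.0, -0.001], [1.0, -0.005, -0.0], [-0.0, -0.001, -1.0]]
contact_force: [0.4, 1.7, -1.1]
width: 0.0512
grasp_force: 0.0
```

Emit:
arm_command([
  [[-4.6,1.5,0,0,0,0,0.4],[-9.2,3,0,0,0,0,0.4],[-13,5,0,0,0,0,0.4],[-15,9,0,0,0,0,0.2],[-16,11,0,0,0,0,0]],
])

```text
t: 30.65
ee_pos: [0.477, 0.0669, 0.1948]
orientation: [[0.008, 1.0, 0.002], [1.0, -0.008, 0.0], [0.0, 0.002, -1.0]]
contact_force: [0.4, 1.1, 0.3]
width: 0.0777
grasp_force: 0.0
```

Run:
```python
from h import *
s=ctrl.get_state();print(s["ee_pos"],s["width"],s["t"])
for n in C: cv2.imwrite(f"pics/{n}11.png",camera(n)[:,:,::-1])
im={n:cv2.imread(f"pics/{n}11.png") for n in C}
a=cv2.resize(im["scene"][150:410,240:400],(369,600),interpolation=cv2.INTER_CUBIC)
b=cv2.resize(im["top"][190:370,250:430],(430,430),interpolation=cv2.INTER_CUBIC)
cv2.imwrite("pics/crop11.png",np.hstack([a,cv2.copyMakeBorder(b,0,170,0,0,cv2.BORDER_CONSTANT)]))
bl={n:((im[n].max(2)<60)*255).astype(np.uint8) for n in C}
B=blob(bl["top"],(250+int(197*.4),190+92),10);print(B,B and plane("top",B[0],.034))
R=tilt(.26);print(shift(np.array([.476,.0,.037])+R[:,2]*.0187-R[:,2]*.07,R))
```

```text
[0.4770265  0.06691353 0.19484613] 0.07772988728864934 30.65
None None
(array([-5.39, -0.05, 10.78]), array([-1.000e-04, -2.583e-01, -9.200e-03]))
```

View pics/crop11.png

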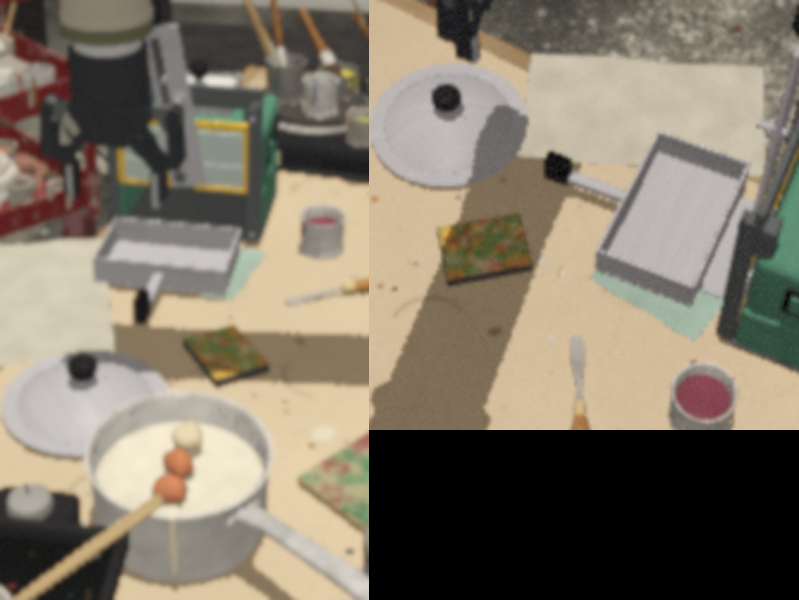

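Emit:
arm_command([
  [[-3,0,3,0,-0.13,0,0],[-5.7,0,6,0,-0.258,0,0],[-5.7,0,10,0,-0.258,0,0],[-5.7,0,10.7,0,-0.258,0,0],[-5.7,0,10.7,0,-0.258,0,0]],
])

```text
t: 31.25
ee_pos: [0.4733, 0.0126, 0.0863]
orientation: [[0.004, 1.0, -0.004], [0.967, -0.005, -0.256], [-0.256, -0.003, -0.967]]
contact_force: [-0.4, -0.8, 0.2]
width: 0.0854
grasp_force: 0.0
```

Run:
```python
from h import *
print(plane("top",(329.1,259.9),.036))
R=tilt(.26);print(ctrl.get_state()["ee_pos"],shift(np.array([.476,-.003,.037])+R[:,2]*.0187,R))
```

```text
[ 0.47305131 -0.00536035  0.036     ]
[0.47327393 0.01262535 0.08633129] (array([-0.25,  0.3 ,  7.04]), array([-0.0044, -0.0006, -0.0038]))
```

Emit:
arm_command([
  [[-0.25,0.2,3.5,0,0,0,0],[-0.25,0.2,7,0,0,0,0],[-0.25,0.2,7,0,0,0,0.3],[-0.25,0.2,7,0,0,0,0.6],[-0.25,0.2,7,0,0,0,0.8]],
])

```text
t: 31.75
ee_pos: [0.4777, -0.0069, 0.0217]
orientation: [[0.005, 1.0, 0.001], [0.967, -0.005, -0.254], [-0.254, 0.002, -0.967]]
contact_force: [0.2, 0.1, 1.0]
width: 0.0437
grasp_force: 0.0
```

Emit:
arm_command([
  [[0,0,0,0,0,0,1],[0,0,0,0,0,0,1],[0,0,0,0,0,0,1]],
])

```text
t: 32.05
ee_pos: [0.4764, -0.0073, 0.0207]
orientation: [[0.003, 1.0, -0.002], [0.967, -0.004, -0.255], [-0.255, -0.001, -0.967]]
contact_force: [-5.4, 0.1, 13.8]
width: 0.0152
grasp_force: 58.2
```

Push in 145 mm (x −14.0, z +3.73), gently at the end.

Emit:
arm_command([
  [[-1.9,0,0.48,0,0,0,1],[-3.9,0,0.99,0,0,0,1],[-5.8,0,1.5,0,0,0,1],[-7.7,0,2.0,0,0,0,1],[-9.7,0,2.53,0,0,0,1]],
])

```text
t: 32.55
ee_pos: [0.4774, -0.1077, 0.0209]
orientation: [[0.002, 1.0, 0.001], [0.967, -0.002, -0.255], [-0.255, 0.002, -0.967]]
contact_force: [4.3, 2.4, 0.5]
width: 0.0152
grasp_force: 58.4
```

Emit:
arm_command([
  [[-1.9,0,0.48,0,0,0,1],[-3.5,0,0.91,0,0,0,1],[-4.1,0,1.08,0,0,0,1],[-4.2,0,1.1,0,0,0,1]],
])

```text
t: 32.95
ee_pos: [0.4778, -0.1517, 0.021]
orientation: [[0.004, 1.0, 0.003], [0.967, -0.003, -0.256], [-0.256, 0.003, -0.967]]
contact_force: [7.2, -0.5, -4.9]
width: 0.0152
grasp_force: 59.8
```

Emit:
arm_command([
  [[-0.15,0,0.04,0,0,0,1],[-0.3,0,0.08,0,0,0,1],[-0.3,0,0.08,0,0,0,1]],
])

```text
t: 33.25
ee_pos: [0.4778, -0.152, 0.0209]
orientation: [[0.001, 1.0, 0.002], [0.967, -0.001, -0.254], [-0.254, 0.002, -0.967]]
contact_force: [3.1, 7.3, 2.7]
width: 0.015
grasp_force: 60.9
```

Emit:
arm_command([
  [[0,0,0,0,0,0,0.7],[0,0,0,0,0,0,0.4],[0,0,0,0,0,0,0.1],[0,0,-4,0,0,0,0],[0,0,-8,0,0,0,0]],
])

```text
t: 33.75
ee_pos: [0.4738, -0.1348, 0.0974]
orientation: [[0.005, 1.0, -0.006], [0.966, -0.007, -0.257], [-0.257, -0.005, -0.966]]
contact_force: [1.2, 1.1, -0.1]
width: 0.0816
grasp_force: 0.0
```

Emit:
arm_command([
  [[2,0,-4,0,0,0,0],[4,0,-8,0,0.13,0,0],[6,0,-13,0,0.26,0,0],[6,0,-18,0,0.26,0,0],[6,0,-23,0,0.26,0,0]],
])

```text
t: 34.25
ee_pos: [0.4754, -0.0191, 0.3026]
orientation: [[0.008, 1.0, -0.002], [1.0, -0.008, 0.002], [0.002, -0.002, -1.0]]
contact_force: [1.2, 1.1, 0.4]
width: 0.0849
grasp_force: 0.0
```

Emit:
arm_command([
  [[0,0,-1,0,0,-0.14,0],[0,1,-2,0,0,-0.28,0],[0,2,-3,0,0,-0.42,0],[0,3,-4,0,0,-0.56,0],[0,3,-4,0,0,-0.7,0]],
])

```text
t: 34.75
ee_pos: [0.5073, -0.0187, 0.3415]
orientation: [[-0.644, 0.765, -0.0], [0.765, 0.644, 0.001], [0.001, 0.0, -1.0]]
contact_force: [0.3, -1.0, -0.5]
width: 0.0854
grasp_force: 0.0
```

Emit:
arm_command([
  [[0,0,0,0,0,-0.14,0],[0,0,0,0,0,-0.28,0],[0,0,0,0,0,-0.42,0],[0,0,0,0,0,-0.56,0],[0,0,0,0,0,-0.7,0]],
])

```text
t: 35.25
ee_pos: [0.5059, -0.0189, 0.3404]
orientation: [[-0.985, 0.17, -0.002], [0.17, 0.985, 0.001], [0.002, 0.001, -1.0]]
contact_force: [-0.3, -0.5, -0.2]
width: 0.0852
grasp_force: 0.0
```

```bash
cat >> h.py <<'E'
def lean(a):
    c,s=np.cos(a),np.sin(a); return np.array([[-c,0,-s],[0,1,0],[s,0,-c]])
E
python3 - <<'E'
from h import *
s=ctrl.get_state();print(s["ee_pos"],s["joints"].round(1))
R=lean(.16)
print("above",shift(np.array([.512,-.2105,.298])-R[:,2]*.075,R))
im={n:camera(n)[:,:,::-1] for n in C}
for n,p in(("scene",(304,155)),("top",(431,195))):
    print(n,proj(n,[.5137,-.21,.310]),blob(((im[n].max(2)<55)*255).astype(np.uint8),p,16))
    cv2.imwrite(f"pics/{n}12.png",im[n])
E
```

```text
[ 0.50594959 -0.0189308   0.34044929] [-38.4   5.7  40.9  86.5  -3.8  89.3  82.6]
above (array([ -5.03, -18.57,  -3.18]), array([ 0.0146,  0.1575, -0.1705]))
scene [304.1 153.9] (array([291.2284264 , 151.01015228]), [288, 139, 10, 32, 197])
top [435.5 194.7] (array([435.12927757, 194.34220532]), [427, 184, 17, 22, 263])
```

Emit:
arm_command([
  [[0,-1,-3.2,0.006,0.07,-0.08,0],[-1,-5,-3.2,0.0146,0.1575,-0.1705,0],[-2.5,-10,-3.2,0.0146,0.1575,-0.1705,0],[-4,-15,-3.2,0.0146,0.1575,-0.1705,0],[-5,-18.6,-3.2,0.0146,0.1575,-0.1705,0]],
])

```text
t: 35.85
ee_pos: [0.5227, -0.2132, 0.372]
orientation: [[-0.987, 0.011, -0.16], [0.011, 1.0, 0.0], [0.16, -0.002, -0.987]]
contact_force: [0.6, 0.7, 0.8]
width: 0.0854
grasp_force: 0.0
```

Emit:
arm_command([
  [[0,0,0,0,0,0,0],[0,0,0,0,0,0,0]],
])

```text
t: 36.05
ee_pos: [0.5224, -0.2119, 0.372]
orientation: [[-0.987, 0.012, -0.16], [0.012, 1.0, 0.001], [0.16, -0.001, -0.987]]
contact_force: [-0.5, 0.8, -0.5]
width: 0.0859
grasp_force: 0.0
```

Run:
```python
from h import *
s=ctrl.get_state();print(s["ee_pos"])
R=lean(.16)
print(shift(np.array([.512,-.2105,.298]),R))
```

```text
[ 0.52243071 -0.21193349  0.37198302]
(array([-0.15,  0.14,  7.47]), array([ 0.0009, -0.0004, -0.0121]))
```

Emit:
arm_command([
  [[-0.15,0.14,3,0,0,-0.012,0],[-0.15,0.14,6,0,0,-0.012,0],[-0.15,0.14,7.4,0,0,-0.012,0],[-0.15,0.14,7.4,0,0,-0.012,0.2],[-0.15,0.14,7.4,0,0,-0.012,0.4]],
])

```text
t: 36.55
ee_pos: [0.5133, -0.2076, 0.2998]
orientation: [[-0.987, -0.008, -0.158], [-0.008, 1.0, 0.001], [0.158, 0.002, -0.987]]
contact_force: [0.4, -0.3, 0.4]
width: 0.0594
grasp_force: 0.0
```

Emit:
arm_command([
  [[0,0,0,0,0,0,0.55],[0,0,0,0,0,0,0.7],[0,0,0,0,0,0,0.8],[0,0,0,0,0,0,0.9],[0,0,0,0,0,0,0.9]],
])

```text
t: 37.05
ee_pos: [0.5135, -0.2087, 0.3]
orientation: [[-0.988, -0.008, -0.156], [-0.008, 1.0, 0.001], [0.156, 0.002, -0.988]]
contact_force: [2.0, 2.2, 5.5]
width: 0.0247
grasp_force: 58.8
```

Emit:
arm_command([
  [[0.06,0,-0.4,0,0,0,0.9],[0.13,0,-0.8,0,0,0,0.9],[0.2,0,-1.2,0,0,0,0.9],[0.25,0,-1.6,0,0,0,0.9],[0.25,0,-1.6,0,0,0,0.9]],
])

```text
t: 37.55
ee_pos: [0.5129, -0.2087, 0.3157]
orientation: [[-0.987, -0.007, -0.158], [-0.007, 1.0, 0.001], [0.158, 0.002, -0.987]]
contact_force: [-0.3, 2.1, -4.4]
width: 0.0245
grasp_force: 59.2
```

Emit:
arm_command([
  [[0.43,0,0.0,0,-0.02,0,0.9],[0.86,0,0.02,0,-0.04,0,0.9],[1.29,0,0.04,0,-0.06,0,0.9],[1.71,0,0.068,0,-0.079,0,0.9]],
])

```text
t: 37.95
ee_pos: [0.4952, -0.209, 0.3175]
orientation: [[-0.997, -0.007, -0.078], [-0.007, 1.0, 0.002], [0.078, 0.003, -0.997]]
contact_force: [1.0, 3.0, -4.6]
width: 0.0244
grasp_force: 59.4
```

Emit:
arm_command([
  [[0.43,0,0.0,0,-0.02,0,0.9],[0.86,0,0.02,0,-0.04,0,0.9],[1.29,0,0.04,0,-0.06,0,0.9],[1.71,0,0.068,0,-0.079,0,0.9],[1.71,0,0.068,0,-0.079,0,0.9]],
])

```text
t: 38.45
ee_pos: [0.4777, -0.209, 0.3185]
orientation: [[-1.0, -0.007, 0.001], [-0.007, 1.0, 0.004], [-0.001, 0.004, -1.0]]
contact_force: [1.1, 1.4, -4.9]
width: 0.0247
grasp_force: 59.6
```

Emit:
arm_command([
  [[0.1,0,1,0,0,0,0.9],[0.1,0,2.5,0,0,0,0.9],[0.1,0,4,0,0,0,0.9],[0.1,0,5.5,0,0,0,0.9],[0.1,0,6.5,0,0,0,0.9]],
])

```text
t: 38.95
ee_pos: [0.4775, -0.2091, 0.2515]
orientation: [[-1.0, -0.007, -0.002], [-0.007, 1.0, 0.002], [0.002, 0.002, -1.0]]
contact_force: [0.8, 1.1, -3.5]
width: 0.0243
grasp_force: 59.7
```

Emit:
arm_command([
  [[0,0,0.5,0,0,0,0.9],[0,0,1,0,0,0,0.9],[0,0,1.3,0,0,0,0.9],[0,0,1.3,0,0,0,0.9]],
])

```text
t: 39.35
ee_pos: [0.4776, -0.2091, 0.2398]
orientation: [[-1.0, -0.007, -0.002], [-0.007, 1.0, 0.002], [0.002, 0.002, -1.0]]
contact_force: [1.6, 1.2, -5.3]
width: 0.0243
grasp_force: 59.7
```

Emit:
arm_command([
  [[0,0,0.15,0,0,0,0.9],[0,0,0.3,0,0,0,0.9],[0,0,0.3,0,0,0,0.9]],
])

```text
t: 39.65
ee_pos: [0.479, -0.2092, 0.2392]
orientation: [[-1.0, -0.007, 0.003], [-0.007, 1.0, 0.002], [-0.003, 0.002, -1.0]]
contact_force: [-0.2, 3.2, 8.2]
width: 0.0242
grasp_force: 61.3
```

Guard is down (+8 N). Release, retreat, and go look at the lid.

Emit:
arm_command([
  [[0,0,0,0,0,0,0.7],[0,0,0,0,0,0,0.4],[0,0,0,0,0,0,0.1],[0,0,-4,0,0,0,0],[0,0,-8,0,0,0,0]],
])

```text
t: 40.15
ee_pos: [0.4768, -0.2092, 0.3173]
orientation: [[-1.0, -0.006, -0.004], [-0.006, 1.0, 0.002], [0.004, 0.002, -1.0]]
contact_force: [1.3, 0.1, -0.1]
width: 0.0815
grasp_force: 0.0
```

Emit:
arm_command([
  [[0,5,0,0,0,0,0],[0,10,0,0,0,0,0],[-1,15,1,0,0,0,0],[-2,20,2,0,0,0,0],[-2,22,2,0,0,0,0]],
])

```text
t: 40.65
ee_pos: [0.4959, 0.0161, 0.296]
orientation: [[-1.0, -0.013, -0.003], [-0.013, 1.0, 0.002], [0.003, 0.002, -1.0]]
contact_force: [-0.4, 0.2, -0.7]
width: 0.0852
grasp_force: 0.0
```

Run:
```python
from h import *
s=ctrl.get_state();print(s["ee_pos"],s["joints"].round(1))
for n in C: cv2.imwrite(f"pics/{n}13.png",camera(n)[:,:,::-1])
im={n:cv2.imread(f"pics/{n}13.png") for n in C}
a=cv2.resize(im["scene"][150:410,220:400],(415,600),interpolation=cv2.INTER_CUBIC)
b=cv2.resize(im["top"][170:370,230:430],(385,385),interpolation=cv2.INTER_CUBIC)
cv2.imwrite("pics/crop13.png",np.hstack([a,cv2.copyMakeBorder(b,0,215,0,0,cv2.BORDER_CONSTANT)]))
bl={n:((im[n].max(2)<60)*255).astype(np.uint8) for n in C}
ps=[int(v) for v in proj("scene",[.499,.139,.049])];pt=[int(v) for v in proj("top",[.499,.139,.049])]
A=blob(bl["scene"],ps,14);B=blob(bl["top"],pt,14);print(ps,pt,A,B)
if A and B: print(tri(A[0],B[0]))
```

```text
[0.49589538 0.01611977 0.29602408] [-39.    4.4  36.2  92.8  -2.7  83.8  88.1]
[275, 309] [281, 229] (array([273.62162162, 318.67567568]), [269, 315, 10, 8, 74]) (array([269.24528302, 228.41509434]), [267, 224, 6, 10, 53])
(array([0.49209305, 0.1698658 , 0.0457653 ]), [0.0003, 0.0003])
```

View pics/crop13.png

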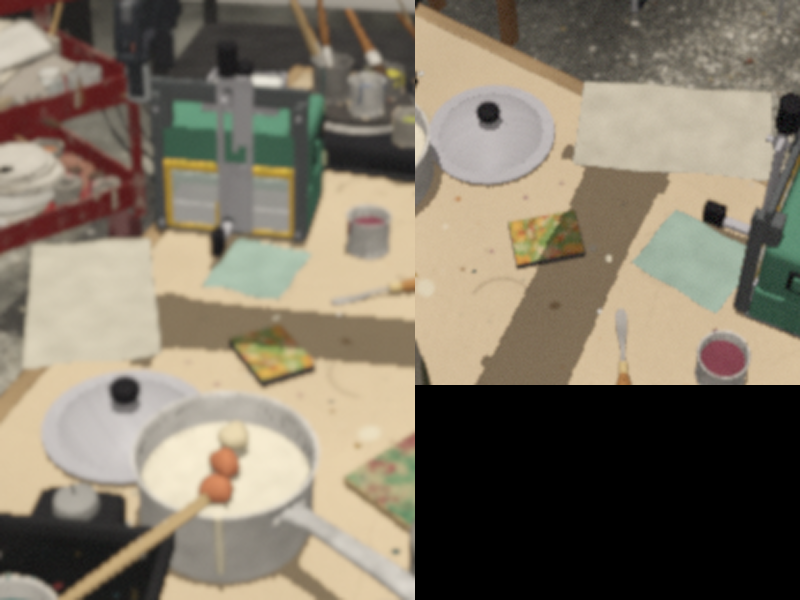

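Run:
```python
from h import *
im={n:cv2.imread(f"pics/{n}13.png") for n in C}
bl={n:((im[n].max(2)<60)*255).astype(np.uint8) for n in C}
A=blob(bl["scene"],(274,319),14);B=blob(bl["top"],(268,229),14);print(A,B)
X,e=tri(A[0],B[0]);print(X,e,np.linalg.norm(X[:2]-[.3637,.2747]))
X[2]=.04
print(shift([X[0],X[1],.13],tilt(0)),shift([X[0],X[1],.13],np.array([[-1.,0,0],[0,1,0],[0,0,-1]])))
```

```text
(array([273.60465116, 319.3255814 ]), [269, 315, 10, 10, 86]) (array([267.5952381 , 228.32142857]), [263, 224, 10, 10, 84])
[0.49053562 0.17343409 0.0465712 ] [0.0007, 0.0007] 0.16230236369774154
(array([ 0.27, 15.74, 16.7 ]), array([-6.0000e-04, -3.9000e-03,  1.5852e+00])) (array([ 0.27, 15.74, 16.7 ]), array([ 0.0021, -0.0029,  0.0144]))
```

Emit:
arm_command([
  [[0,3,1,0,0,0.14,0],[0,6,2,0,0,0.28,0],[0,9,3,0,0,0.42,0],[0,12,4,0,0,0.56,0],[0,15.7,5,0,0,0.7,0]],
])

```text
t: 41.25
ee_pos: [0.4957, 0.1668, 0.2479]
orientation: [[-0.763, 0.646, -0.0], [0.646, 0.763, 0.002], [0.001, 0.001, -1.0]]
contact_force: [-0.1, 0.1, -0.4]
width: 0.0853
grasp_force: 0.0
```

Emit:
arm_command([
  [[0,0,2,0,0,0.14,0],[0,0,4,0,0,0.28,0],[0,0,6,0,0,0.42,0],[0,0,8,0,0,0.56,0],[0,0,9,0,0,0.7,0]],
])

```text
t: 41.75
ee_pos: [0.4947, 0.1665, 0.1564]
orientation: [[-0.169, 0.986, -0.002], [0.986, 0.169, 0.001], [0.001, -0.002, -1.0]]
contact_force: [0.1, -0.2, -0.1]
width: 0.0855
grasp_force: 0.0
```

Emit:
arm_command([
  [[0,0,0,0,0,0.1,0],[0,0,0,0,0,0.185,0],[0,0,0,0,0,0.185,0],[0,0,0,0,0,0.185,0]],
])

```text
t: 42.15
ee_pos: [0.4953, 0.1675, 0.158]
orientation: [[0.006, 1.0, -0.001], [1.0, -0.006, 0.002], [0.002, -0.001, -1.0]]
contact_force: [0.6, 0.5, 0.4]
width: 0.0854
grasp_force: 0.0
```

Run:
```python
from h import *
s=ctrl.get_state();print(s["ee_pos"],s["joints"].round(1))
print(shift([.493,.1757,.0445],tilt(0)))
```

```text
[0.49528155 0.16747456 0.15800065] [-54.   13.9  37.3 102.   -9.2  67.2 -14.2]
(array([ 0.8 , -0.22, 11.35]), array([-0.0008, -0.0018, -0.0057]))
```

Emit:
arm_command([
  [[0.8,-0.2,4,0,0,0,0],[0.8,-0.2,8,0,0,0,0],[0.8,-0.2,11.2,0,0,0,0],[0.8,-0.2,11.2,0,0,0,0.3],[0.8,-0.2,11.2,0,0,0,0.5]],
])

```text
t: 42.65
ee_pos: [0.4931, 0.176, 0.0464]
orientation: [[0.007, 1.0, -0.002], [1.0, -0.007, 0.001], [0.001, -0.002, -1.0]]
contact_force: [0.2, -0.5, 1.1]
width: 0.0587
grasp_force: 0.0
```

Emit:
arm_command([
  [[0,0,0,0,0,0,0.7],[0,0,0,0,0,0,0.9],[0,0,0,0,0,0,0.9],[0,0,0,0,0,0,0.9]],
])

```text
t: 43.05
ee_pos: [0.4941, 0.177, 0.0482]
orientation: [[0.007, 1.0, 0.001], [1.0, -0.007, 0.004], [0.004, 0.001, -1.0]]
contact_force: [-2.1, -1.3, 9.5]
width: 0.0278
grasp_force: 58.6
```

Emit:
arm_command([
  [[0,0,-0.6,0,0,0,0.9],[-0.8,1,-1,0,0,0,0.9],[-1.5,2,-3,0,0,0,0.9],[-1.5,2,-7,0,0,0,0.9],[-1.5,2,-12,0,0,0,0.9]],
])

```text
t: 43.55
ee_pos: [0.5124, 0.1593, 0.166]
orientation: [[0.009, 1.0, -0.004], [1.0, -0.009, -0.0], [-0.0, -0.004, -1.0]]
contact_force: [1.0, 1.5, -1.7]
width: 0.0277
grasp_force: 59.6
```

Emit:
arm_command([
  [[3,-3.7,0,0,0,0,0.9],[6,-7.4,0,0,0,0,0.9],[9,-11.1,0,0,0,0,0.9],[11.6,-14.7,0,0,0,0,0.9],[11.6,-14.7,0,0,0,0,0.9]],
])

```text
t: 44.05
ee_pos: [0.3623, 0.2822, 0.1666]
orientation: [[-0.002, 1.0, -0.003], [1.0, 0.002, 0.004], [0.004, -0.003, -1.0]]
contact_force: [-0.2, -1.5, -3.4]
width: 0.0279
grasp_force: 59.8
```

Run:
```python
from h import *
s=ctrl.get_state();print(s["ee_pos"],s["width"],s["grasp_force"])
print(shift([.3668,.2782,.128],tilt(0)))
```

```text
[0.3623084  0.28223603 0.16656839] 0.02788904165931367 59.77534601348452
(array([-0.42,  0.46,  3.85]), array([-0.0032, -0.004 ,  0.0015]))
```

Emit:
arm_command([
  [[-0.3,0.3,1.5,0,0,0,0.9],[-0.3,0.3,3,0,0,0,0.9],[-0.3,0.3,3.3,0,0,0,0.9],[-0.3,0.3,3.3,0,0,0,0.9]],
])

```text
t: 44.45
ee_pos: [0.37, 0.2746, 0.1332]
orientation: [[0.008, 1.0, -0.002], [1.0, -0.008, 0.001], [0.001, -0.002, -1.0]]
contact_force: [0.1, 0.5, -2.6]
width: 0.0282
grasp_force: 59.8
```

Run:
```python
from h import *
s=ctrl.get_state();print(s["ee_pos"],s["contact_force"])
print(shift([.3668,.2782,.1235],tilt(0)))
```

```text
[0.37001954 0.27464507 0.13324088] [ 0.06428655  0.54005472 -2.61393306]
(array([ 0.35, -0.32,  0.98]), array([-0.0016, -0.0014, -0.0081]))
```

Emit:
arm_command([
  [[0.35,-0.3,0,0,0,-0.008,0.9],[0.35,-0.3,0,0,0,-0.008,0.9],[0.35,-0.3,0,0,0,-0.008,0.9]],
])

```text
t: 44.75
ee_pos: [0.3668, 0.2792, 0.1337]
orientation: [[-0.001, 1.0, -0.001], [1.0, 0.001, 0.003], [0.003, -0.001, -1.0]]
contact_force: [-0.9, 0.2, -2.1]
width: 0.0278
grasp_force: 59.8
```

Emit:
arm_command([
  [[0,0,0.3,0,0,0,0.9],[0,0,0.6,0,0,0,0.9],[0,0,0.8,0,0,0,0.9],[0,0,0.8,0,0,0,0.9]],
])

```text
t: 45.15
ee_pos: [0.3664, 0.2786, 0.1247]
orientation: [[-0.001, 1.0, -0.002], [1.0, 0.001, 0.001], [0.001, -0.002, -1.0]]
contact_force: [-0.0, 0.6, -1.0]
width: 0.028
grasp_force: 59.8
```

Emit:
arm_command([
  [[0,0,0.15,0,0,0,0.9],[0,0,0.2,0,0,0,0.9],[0,0,0.2,0,0,0,0.9]],
])

```text
t: 45.45
ee_pos: [0.3664, 0.2786, 0.1232]
orientation: [[-0.001, 1.0, -0.002], [1.0, 0.001, 0.002], [0.002, -0.002, -1.0]]
contact_force: [-2.2, -2.0, 0.6]
width: 0.0277
grasp_force: 60.4
```

Emit:
arm_command([
  [[0,0,0,0,0,0,0.7],[0,0,0,0,0,0,0.4],[0,0,0,0,0,0,0.1],[0,0,0,0,0,0,0],[0,0,-3,0,0,0,0]],
])

```text
t: 45.95
ee_pos: [0.3649, 0.2774, 0.1506]
orientation: [[-0.001, 1.0, -0.005], [1.0, 0.001, -0.003], [-0.003, -0.005, -1.0]]
contact_force: [-0.1, 0.8, 0.5]
width: 0.084
grasp_force: 0.0
```

Emit:
arm_command([
  [[0,0,-5,0,0,0,0],[0,0,-9,0,0,0,0],[-5,2,-9,0,0,0,0],[-10,4,-9,0,0,0,0],[-15,6,-9,0,0,0,0]],
])

```text
t: 46.45
ee_pos: [0.4233, 0.1379, 0.2434]
orientation: [[-0.002, 1.0, 0.0], [1.0, 0.002, 0.003], [0.003, 0.0, -1.0]]
contact_force: [0.5, 0.1, -0.0]
width: 0.0855
grasp_force: 0.0
```

Run:
```python
from h import *
s=ctrl.get_state();print(s["ee_pos"],s["contact_force"])
im={n:camera(n)[:,:,::-1].copy() for n in C}
bl={n:((im[n].max(2)<60)*255).astype(np.uint8) for n in C}
A=blob(bl["scene"],(317,328),14);B=blob(bl["top"],(200,231),14);print(A,B)
if A and B:print(tri(A[0],B[0]))
a=cv2.resize(im["scene"][150:410,220:400],(415,600),interpolation=cv2.INTER_CUBIC)
b=cv2.resize(im["top"][170:370,150:350],(385,385),interpolation=cv2.INTER_CUBIC)
cv2.imwrite("pics/crop14.png",np.hstack([a,cv2.copyMakeBorder(b,0,215,0,0,cv2.BORDER_CONSTANT)]))
```

```text
[0.4233261  0.13793872 0.24337729] [ 0.45866987  0.14535225 -0.01115314]
(array([315.58064516, 328.38709677]), [310, 323, 12, 12, 124]) (array([188.62931034, 224.93965517]), [186, 217, 9, 21, 116])
(array([0.35861928, 0.29538972, 0.13830172]), [0.0024, 0.0024])
```

View pics/crop14.png

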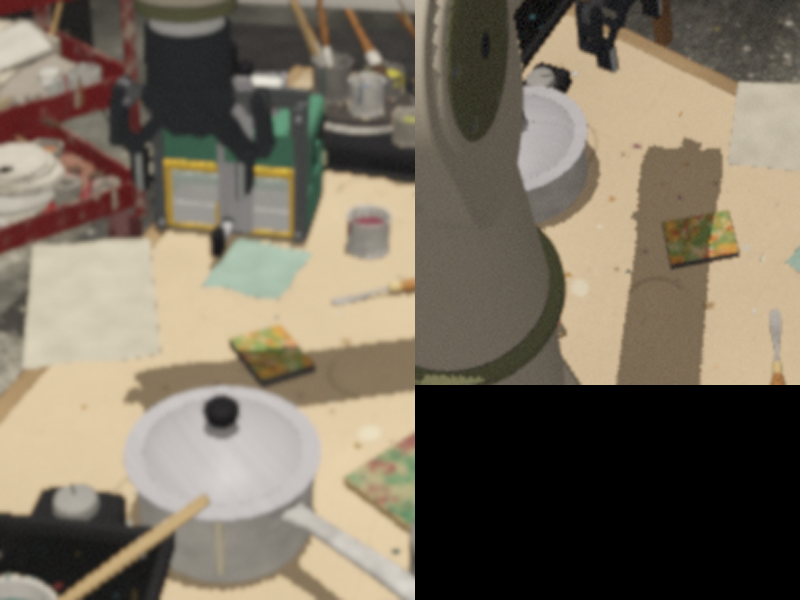

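The lid sits level on the pan: the knob is at scene (315.6,328.4) against (316.6,328.6) at the start, about 2 mm off. The guard is down, the tray is home and both bystanders are in place.

```bash
python3 -c "
from bench import ticket; print(ticket.finish_job())"
```

```text
the job is handed in; nothing more can be done
None
```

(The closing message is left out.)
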